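# Shift the ring baskets along the drying line

### The job

The rings in the basket under the dryer's air nozzle are dry: move that basket to the empty hook of the inspection stand, then hang the basket from the drip stand on the dryer's hook in its place. Carry each basket level from hook to hook without setting it down or spilling its rings, leave both hanging still across both prongs of their hooks, and do not disturb the other things on the bench.

Things in the scene. Friction and masses are not known exactly. Their poses are not given: they have to be found in the camera images.
- wet_basket_grip (a point): Centre of the upright black grip, 14 mm wide (y), 20 deep (x), 46 high (z), of the basket that starts on the drip stand. It sits on a 7 mm steel rod that rises from the middle of a wire basket 76 (x) by 96 (y) by 34 mm high, whose underside is 80 mm and rim 46 mm below this point. Axes: z up the rod, y along the cross bar. About 0.22 kg (varies), with two loose rings in it.
- wet_basket_bar (a point): Centre of that basket's cross bar (a T on top of the rod), by which it hangs: round, 8 mm diameter, 68 mm long over its ends along y; 123 mm above the grip's centre, 203 mm above the basket's underside.
- wet_ring0_center (a point): Centre of a loose brass finger ring lying in that basket: 23 mm outside diameter, 6 mm high.
- wet_ring1_center (a point): Centre of a loose steel finger ring lying in that basket: 21 mm outside diameter, 5 mm high.
- dry_basket_grip (a point): Centre of the upright black grip, 14 mm wide (y), 20 deep (x), 46 high (z), of the basket that starts on the drying station. It sits on a 7 mm steel rod that rises from the middle of a wire basket 76 (x) by 96 (y) by 34 mm high, whose underside is 80 mm and rim 46 mm below this point. Axes: z up the rod, y along the cross bar. About 0.22 kg (varies), with two loose rings in it.
- dry_basket_bar (a point): Centre of that basket's cross bar (a T on top of the rod), by which it hangs: round, 8 mm diameter, 68 mm long over its ends along y; 123 mm above the grip's centre, 203 mm above the basket's underside.
- dry_ring0_center (a point): Centre of a loose brass finger ring lying in that basket: 23 mm outside diameter, 6 mm high.
- dry_ring1_center (a point): Centre of a loose steel finger ring lying in that basket: 21 mm outside diameter, 5 mm high.
- drip_stand: Drip stand: steel plate 200 by 130 mm carrying a drip tray (28 mm high), and a round post 16 mm thick at x = +105 mm, 340 mm high. Fixed. Origin on the bench right under its hook; x points from the hook back to the post; the robot is on the -x side.
- dryer: Drying station: black plate, white blower box 100 mm high at x = +91 to +189 mm, from it a white air tube 36 mm thick rising at x = +130 mm and bent forward at the top (440 mm high) to a dark round outlet, 60 mm diameter, over the hook, its underside 61 mm above the hook's seat: the hook cannot be reached from straight above. Fixed. Origin on the bench right under its hook; x points from the hook back to the tube; the robot is on the -x side.
- check_stand: Inspection stand: black base 170 by 130 mm, 22 mm high, chrome post 13 mm thick at x = +105 mm, 380 mm high with a ball on top. Its hook starts empty. Fixed. Origin on the bench right under its hook; x points from the hook back to the post; the robot is on the -x side.
- drip_stand_seat (a point): Seat of the drip stand's hook, 315 mm above the bench: where the middle of a hanging bar lies. All three hooks are alike: two parallel prongs of 7 mm wire at y = +-18 mm, each a V open upwards, 20 mm to either side in x. The rod hangs between them, the bar lies across both. Free tips at x = -20 mm, 12 mm above the seat: lift a bar over 20 mm to pass them. Level prongs and arm lead back to the post.
- dryer_seat (a point): Seat of the drying station's hook, 315 mm above the bench, where the middle of a hanging bar lies; hook as on the drip stand. Axes as the station's: baskets go on and off along x, from the -x side, under the outlet.
- check_stand_seat (a point): Seat of the inspection stand's hook, 315 mm above the bench, where the middle of a hanging bar lies; hook as on the drip stand. Axes as the stand's: baskets go on and off along x, from the -x side.
- rinse_bottle_center (a point): Centre (half-way up) of a white bottle standing near the stations: 60 mm diameter, 160 mm high. A bystander.
- paste_jar_center (a point): Centre (half-way up) of an amber glass jar: 68 mm diameter, 75 mm high. A bystander.
- caliper_center (a point): Middle of a caliper lying on the bench, 240 mm long along its x, up to 60 mm wide, 14 mm high. A bystander.
- micrometer_center (a point): Middle of a micrometer lying on the bench, 155 mm long along its x, 50 mm wide, 18 mm high. A bystander.
There are look-alikes about, which are no part of the job. Leave any red look-alike of the part that bears wet_basket_grip alone.

How it is judged:
On the way, in this order (a step that is already met when the one before it is completed fails the run):
1. the dry basket hangs, let go, on the inspection stand's hook (distance between dry_basket_bar and check_stand_seat below 0.012 m and angle between dry_basket_grip's own z axis and vertical below 0.1 rad and contact force between dry_basket and the fingers below 0.1 N), for 0.2 s.
2. the wet basket hangs, let go, on the dryer's hook (distance between wet_basket_bar and dryer_seat below 0.012 m and angle between wet_basket_grip's own z axis and vertical below 0.1 rad and contact force between wet_basket and the fingers below 0.1 N), for 0.2 s.
At the end, for the whole second after the job is handed in: The basket that began on the dryer hangs on the inspection stand and the one that began on the drip stand hangs on the dryer, each with the middle of its bar within 12 mm of the hook's seat, upright within 6 degrees, at rest and let go, both rings of each still lying inside their own basket (distance between dry_basket_bar and check_stand_seat below 0.012 m and angle between each of dry_basket_grip, wet_basket_grip's own z axis and vertical below 0.1 rad and distance between wet_basket_bar and dryer_seat below 0.012 m and linear speed of each of dry_basket, wet_basket below 0.02 m/s and angular speed of each of dry_basket, wet_basket below 0.15 rad/s and z of each of dry_ring0_center, dry_ring1_center in the frame of dry_basket_grip below -0.045 m and horizontal distance between each of dry_ring0_center, dry_ring1_center and dry_basket_grip below 0.065 m and z of each of wet_ring0_center, wet_ring1_center in the frame of wet_basket_grip below -0.045 m and horizontal distance between each of wet_ring0_center, wet_ring1_center and wet_basket_grip below 0.065 m); the robot touches nothing.
It fails at once if a basket tipped more than 20 degrees from level (angle between any of wet_basket_grip, dry_basket_grip's own z axis and vertical above 0.35 rad).
It fails at once if a basket set down or dropped (its underside lower than about 55 mm above the bench) (height (world z) of any of wet_basket_grip, dry_basket_grip below 0.135 m).
It fails at once if a ring spilled out of its basket (distance between any of wet_ring0_center, wet_ring1_center and wet_basket_grip above 0.125 m or distance between any of dry_ring0_center, dry_ring1_center and dry_basket_grip above 0.125 m).
It fails at once if the bottle, jar, caliper or micrometer moved more than 15 mm or knocked over (distance of any of rinse_bottle_center, paste_jar_center, caliper_center, micrometer_center from where it was at the start of the episode above 0.015 m or angle between any of rinse_bottle_center, paste_jar_center, caliper_center, micrometer_center's own z axis and vertical above 0.3 rad).
It also fails if it takes over 72 s, if anything falls off the work surface, if the arm or the gripper's body presses on something with over 40 N, if the wrist force passes 120 N, or if a joint passes its speed limit or range.

### The arm

A 6-joint arm with a two-finger parallel gripper is mounted at the origin on the work surface. World frame = base frame: x ahead of the robot, y to its left, z up, the work surface at z = 0. Lengths are in m, angles in rad, forces in N, time in s.
With the tool pointing down it reaches from about 0.35 to 0.85 m from the base axis. Payload 8.1 kg.
Tool frame: the origin (TCP) lies on the mounting face of the last link; the fingertips stand 186 mm ahead of it and the grasp point (between the pads) lies 167 mm ahead of it (grip_point_offset is the distance from the TCP to the grasp point, in m); z points along the fingers, y is the direction in which the jaws open and shut (so a half turn about z gives the same grasp; the last joint's range is limited). The gripper opens to 93 mm and grips with 3 to 60 N. Pads are 15 mm wide; open, the fingers measure 128 mm over their backs; the gripper's body (75 mm by 188 mm) begins 65 mm behind the grasp point.
Start: joints at [1.113, 0.13, 1.488, -0, 1.523, -0.085], TCP at [0.219, 0.559, 0.405] pointing down, gripper open.
Joint ranges: [-2.96, 2.96], [-0.89, 2.26], [0.02, 2.5], [-1.34, 4.48], [0, 2.73], [-2.66, 2.66]. Speed limits (rad/s): [2.39, 2.39, 2.79, 3.14, 3.14, 3.14].

### API

Orientations are given as a rotation vector (axis times angle).
In Python, from plant import read_state, read_camera, close_job, grip_point_offset gives the robot as it stands.
- The arm moves only by the shell command python3 -m creep 'ROWS' [OPENING] [FORCE]. ROWS is JSON, a list of rows, each a list of 2 entries, a list of its own where there are three numbers: the shift along the tool's x, y, z in cm, then the turn, a rotation vector about the tool's x, y, z in degrees. In form: [[[tx, ty, tz], [rx, ry, rz]], ...]. A call has 1 to 12 rows; each row shifts and turns the commanded pose from where the row before left it, along the tool's axes as they then stand; what a row does not reach is not made up. A row lasts 1/12 s, in which the tool goes at most 41.7 mm and 7.16 degrees, less where a joint would pass 70% of its speed; a pose out of reach is approached as far as the arm can. A call is refused whole if a number of a shift passes 4.17 or a number of a turn 7.16, either way. A call with a gripper value outside its range is refused whole. OPENING is the opening in per cent of the stroke, from 0 (shut) to 100 (fully open), set as the call begins (- or left out, the last holds). The fingers move at their own pace and stop on an object; FORCE is the grip in N (left out, the last holds). Time passes only in rows, so rows that do not move let the fingers close. It gives the time, the measured TCP pose, the force and the opening at its end, in the units of the state.
- read_state(): the state, without advancing time (a new reading comes with each control period).
- read_camera(name): name is "scene" or "top"; returns a dict with "img" (400x640x3 uint8, red, green, blue), "K" (3x3 intrinsics, pixels), "T" (4x4, takes a point from camera to world coordinates). Camera axes: x right, y down, z forward; pixel columns grow to the right and rows downward; lengths in m; the calibration is good to about 2 mm. A picture is of the moment at which its call begins. There is no depth.
- close_job(): hands the job in, once; it reports no verdict.
The state is a dict: "t": time; "q": joint angles; "dq": joint speeds; "joint_torque": joint torques, N m; "tool_pos": TCP position; "orientation": TCP orientation; "force": force on the tool from outside, world axes, zero at the start; "wrist_torque": the same for the moment, N m; "opening": finger opening in m.
Only numpy, scipy, OpenCV 4.12 (cv2) and the standard library are available. Lean on these libraries where they do the work, as an engineer would, in place of code of your own. Each camera call takes 0.05 s, during which the arm holds its last target.

## Working session

There is one attempt and no reset: what is moved stays moved. The work goes in short steps, Python scripts to look and compute and a shell command to move; the robot and the scene stay as the last step left them, time stands still between calls to the robot, and variables do not carry over. Pictures are saved under pics/ and viewed, and the job is handed in when it is done.

```bash
ls; mkdir -p pics; python3 - <<'E'
from plant import *
import cv2,numpy as np
s=read_state(); print(s, grip_point_offset)
for n in("scene","top"):
    c=read_camera(n); cv2.imwrite(f"pics/{n}0.png",c["img"][...,::-1]); print(n,c["K"].round(2).tolist(),c["T"].round(4).tolist())
    np.savez(f"{n}0.npz",**c)
E
```

```text
pics
{'t': 0.0, 'q': array([ 1.11262268e+00,  1.31152926e-01,  1.48925611e+00,  7.24684701e-06,
        1.52297989e+00, -8.53921509e-02]), 'dq': array([-0.0003609 , -0.00102366, -0.00011455,  0.00085685, -0.000836  ,
       -0.00132778]), 'joint_torque': array([-3.10000803e-03, -5.59835815e+01, -4.91764069e+01,  7.61867152e-02,
        3.54678452e-02, -1.85856998e-04]), 'tool_pos': array([0.21840013, 0.55860287, 0.40370478]), 'orientation': array([-5.82088810e-01, -3.08669666e+00,  2.71453563e-03]), 'force': array([ 0.24007943,  0.07619989, -0.32089612]), 'wrist_torque': array([ 0.00855319, -0.02532454, -0.00920729]), 'opening': 0.09284399037485619} 0.1673
scene [[403.84, 0.0, 317.94], [0.0, 403.84, 196.75], [0.0, 0.0, 1.0]] [[0.8478, 0.3675, -0.3824, 1.0844], [0.5302, -0.5723, 0.6256, -0.9103], [0.011, -0.7331, -0.68, 1.1958], [0.0, 0.0, 0.0, 1.0]]
top [[379.94, 0.0, 325.17], [0.0, 379.94, 198.89], [0.0, 0.0, 1.0]] [[0.0247, -0.9925, 0.1196, 0.3854], [-0.9997, -0.0241, 0.0061, 0.0079], [-0.0032, -0.1197, -0.9928, 1.4471], [0.0, 0.0, 0.0, 1.0]]
```

View pics/scene0.png

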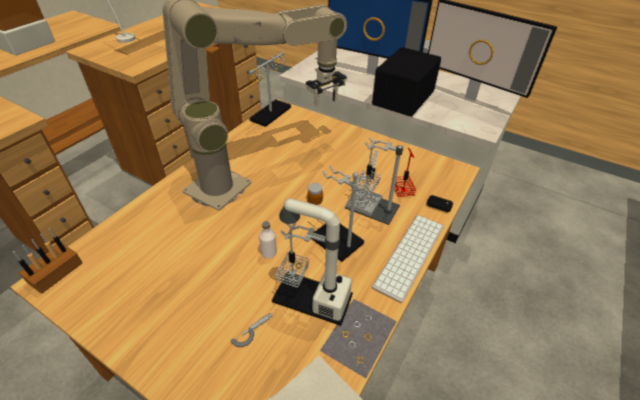

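View pics/top0.png

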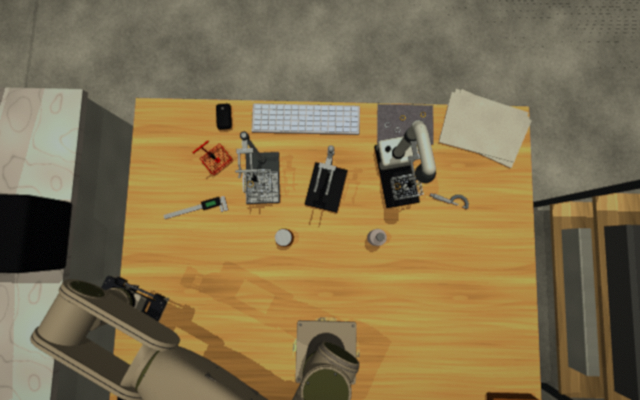

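The scene view shows, left to right in the top view: the red look-alike (215,158), the drip stand with its basket (262,180), the check stand with an empty hook (320,190), and the dryer with its basket (403,187). The bottle is at (377,238), the jar at (284,238), the caliper at (197,209) and the micrometer at (450,201).

```bash
python3 - <<'E'
import cv2
a=cv2.imread("pics/scene0.png")
cv2.imwrite("pics/s_z1.png",cv2.resize(a[130:320,240:440],None,fx=4,fy=3.15*1.0,interpolation=cv2.INTER_CUBIC)[:600])
cv2.imwrite("pics/s_dry.png",cv2.resize(a[195:325,265:365],None,fx=4.6,fy=4.6,interpolation=cv2.INTER_CUBIC))
cv2.imwrite("pics/s_wet.png",cv2.resize(a[130:255,310:430],None,fx=4.8,fy=4.8,interpolation=cv2.INTER_CUBIC))
b=cv2.imread("pics/top0.png")
cv2.imwrite("pics/t_z.png",cv2.resize(b[120:250,230:360],None,fx=4.6,fy=4.6,interpolation=cv2.INTER_CUBIC))
cv2.imwrite("pics/t_z2.png",cv2.resize(b[110:250,350:480],None,fx=4.2,fy=4.2,interpolation=cv2.INTER_CUBIC))
E
```

```text
(no output)
```

View pics/s_dry.png

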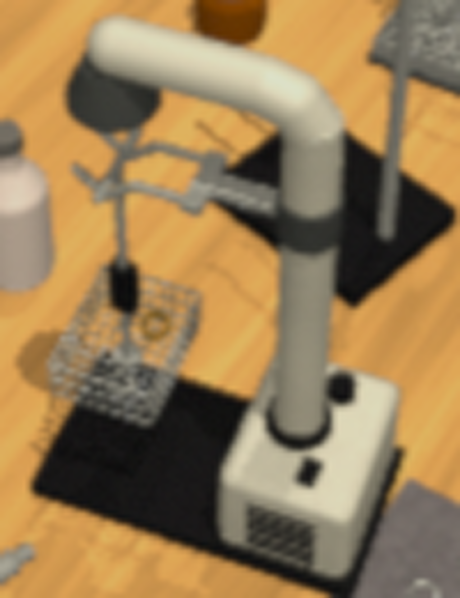

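View pics/s_wet.png

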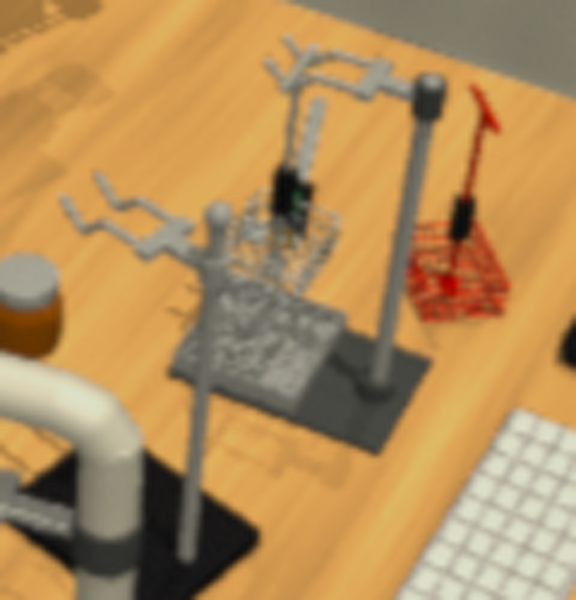

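View pics/t_z.png

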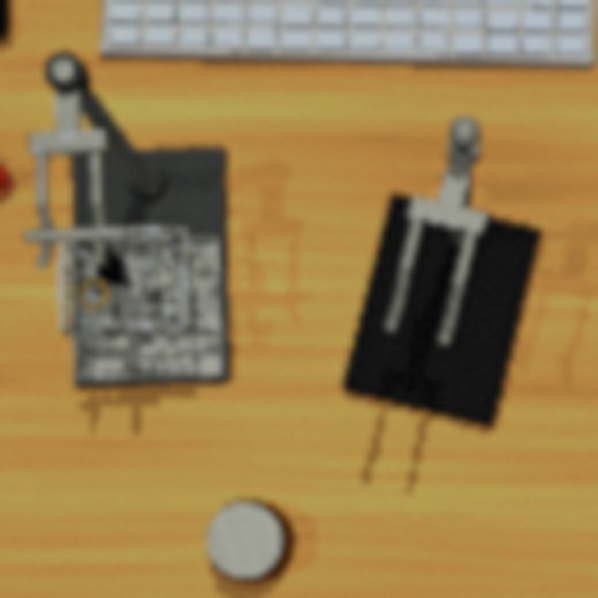

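View pics/t_z2.png

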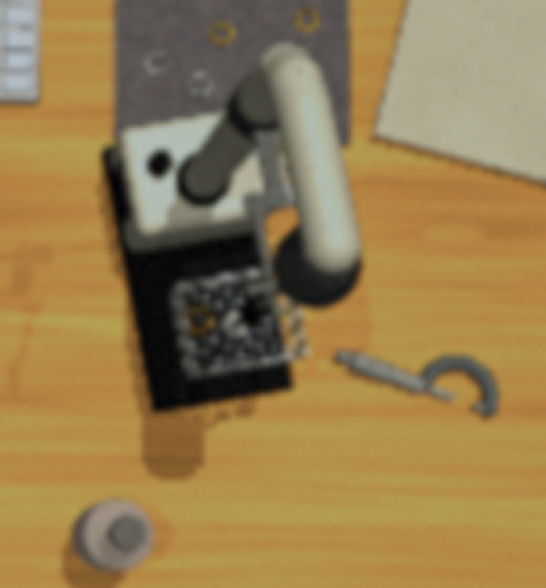

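Candidates for the dry basket: the one under the nozzle (scene 292,257) is the right one. For the wet basket: the grey basket on the drip stand (scene 370,169), and not the red one (scene 406,176). The crops confirm both choices. Next I work out poses.

```bash
cat > h.py <<'E'
import numpy as np, cv2
C={n:np.load(f"{n}0.npz") for n in("scene","top")}
def ray(n,u,v):
    c=C[n]; d=c["T"][:3,:3]@np.linalg.solve(c["K"],[u,v,1.]); return c["T"][:3,3],d
def onz(n,u,v,z):
    o,d=ray(n,u,v); return o+d*(z-o[2])/d[2]
def tri(a,b):
    A=[];B=[]
    for n,p in(("scene",a),("top",b)):
        o,d=ray(n,*p); d=d/np.linalg.norm(d); P=np.eye(3)-np.outer(d,d);A.append(P);B.append(P@o)
    return np.linalg.lstsq(np.vstack(A),np.hstack(B),rcond=None)[0]
def proj(n,p):
    c=C[n]; q=c["K"]@(c["T"][:3,:3].T@(np.asarray(p)-c["T"][:3,3])); return q[:2]/q[2]
E
python3 - <<'E'
from h import *
np.set_printoptions(precision=4,suppress=True)
def S1(x,y,f,ox,oy): return ox+x/f-0.5+0.5/f, oy+y/f-0.5+0.5/f
dry=lambda x,y:S1(x,y,4.6,265,195); wet=lambda x,y:S1(x,y,4.8,310,130)
tz=lambda x,y:S1(x,y,4.6,230,120); t2=lambda x,y:S1(x,y,4.2,350,110)
print("dry grip scene",onz("scene",*dry(124,287),.192),"top",onz("top",*t2(257,310),.192))
print("wet grip scene",onz("scene",*wet(288,190),.192),"top",onz("top",*tz(115,268),.192), tri(wet(288,190),tz(115,268)))
print("check tips top",onz("top",*tz(390,330),.325),onz("top",*tz(444,344),.325))
print("check tips scene",onz("scene",*wet(66,199),.325),onz("scene",*wet(99,177),.325))
print("check V bottom scene",onz("scene",*wet(85,229),.3075),onz("scene",*wet(118,206),.3075))
print("check ball top",onz("top",*tz(464,132),.38),"post base scene",onz("scene",*wet(188,557),.022), 'ball',onz("scene",*wet(217,215),.38))
print("drip tips top",onz("top",*tz(45,262),.325),"post",onz("top",*tz(66,72),.34))
print("drip post",onz("scene",*wet(428,82),.34),"base",onz("scene",*wet(376,390),.005))
print("drip bar top",onz("top",*tz(28,236),.315),onz("top",*tz(130,236),.315))
print("drip scene tips",onz("scene",*wet(268,65),.325),onz("scene",*wet(288,40),.325))
print("dryer tips scene",onz("scene",*dry(78,172),.325),"V",onz("scene",*dry(101,192),.308))
print("dryer tube base",onz("scene",*dry(303,425),.1))
for n,m in (("checkplate",[(397,195),(540,233),(492,427),(345,390)]),("dripplate",[(228,148),(230,380),(77,386)])):
    P=np.array([onz("top",*tz(*q),.022 if n[0]=='c' else .02) for q in m]);print(n,P)
P=np.array([onz("top",*t2(*q),.006) for q in [(155,410),(291,388),(105,150)]]);print("dryerplate",P)
P=np.array([onz("scene",*dry(*q),.006) for q in [(35,490),(345,595)]]);print("dryerplate scene",P)
for n,p,z in (("bottle",t2(125,535),.16),("jar",tz(246,540),.075)): print(n,onz("top",*p,z))
E
```

```text
dry grip scene [ 0.5978 -0.2681  0.192 ] top [ 0.5956 -0.2691  0.192 ]
wet grip scene [0.6068 0.2594 0.192 ] top [0.6019 0.2539 0.192 ] [0.6047 0.2558 0.1926]
check tips top [0.5425 0.0476 0.325 ] [0.5342 0.0123 0.325 ]
check tips scene [0.5419 0.0098 0.325 ] [0.5489 0.0439 0.325 ]
check V bottom scene [0.56   0.0068 0.3075] [0.5667 0.0418 0.3075]
check ball top [0.6608 0.0029 0.38  ] post base scene [0.6668 0.0018 0.022 ] ball [ 0.6686 -0.0086  0.38  ]
drip tips top [0.5818 0.2736 0.325 ] post [0.705  0.2629 0.34  ]
drip post [0.7077 0.26   0.34  ] base [0.7076 0.2699 0.005 ]
drip bar top [0.6006 0.2881 0.315 ] [0.6022 0.2209 0.315 ]
drip scene tips [0.5879 0.2338 0.325 ] [0.5857 0.2725 0.325 ]
dryer tips scene [ 0.5856 -0.2933  0.325 ] V [ 0.5981 -0.2873  0.308 ]
dryer tube base [ 0.7284 -0.2424  0.1   ]
checkplate [[ 0.6983  0.0556  0.022 ]
 [ 0.6691 -0.0638  0.022 ]
 [ 0.5069 -0.0274  0.022 ]
 [ 0.5344  0.0937  0.022 ]]
dripplate [[0.7353 0.1979 0.02  ]
 [0.5405 0.1886 0.02  ]
 [0.5325 0.3142 0.02  ]]
dryerplate [[ 0.5327 -0.2176  0.006 ]
 [ 0.5558 -0.3408  0.006 ]
 [ 0.7732 -0.1701  0.006 ]]
dryerplate scene [[ 0.5604 -0.3397  0.006 ]
 [ 0.7953 -0.2912  0.006 ]]
bottle [ 0.4156 -0.1699  0.16  ]
jar [0.4091 0.1642 0.075 ]
```

```bash
cat >> h.py <<'E'
from scipy.spatial.transform import Rotation as Ro
np.set_printoptions(precision=2,suppress=True)
YAW=dict(dryer=11.2,check=-12.9,drip=3.0)
SEAT=dict(dryer=np.array([.598,-.2683,.315]),check=np.array([.562,.0247,.315]),drip=np.array([.604,.257,.315]))
def toolR(yaw,tilt):
    """tool z forward along yaw, pitched down by tilt; jaws horizontal. tool down (tilt=90): x back or forward"""
    a,b=np.deg2rad(yaw),np.deg2rad(tilt)
    z=np.array([np.cos(b)*np.cos(a),np.cos(b)*np.sin(a),-np.sin(b)])
    y=np.array([np.sin(a),-np.cos(a),0]) # right
    return [np.stack([np.cross(s*y,z),s*y,z],1) for s in(1,-1)]
def st():
    from plant import read_state
    s=read_state(); R=Ro.from_rotvec(s["orientation"]).as_matrix()
    return s,R,s["tool_pos"]+R[:,2]*.1673
def rel(yaw,tilt,R):
    o=[np.rad2deg(Ro.from_matrix(R.T@T).as_rotvec()) for T in toolR(yaw,tilt)]
    return min(o,key=np.linalg.norm)
def show(target=None,yaw=None,tilt=30,tcp=None):
    s,R,g=st()
    z=R[:,2]
    print("t",round(s["t"],2),"tcp",s["tool_pos"]*1000,"grasp mm",g*1000,"F",s["force"],"open mm",s["opening"]*1000,"q",s["q"])
    print("yaw",np.rad2deg(np.arctan2(z[1],z[0])),"tilt",np.rad2deg(-np.arcsin(z[2])),"jaw tilt",np.rad2deg(np.arcsin(R[2,1])))
    if yaw is not None:
        w=rel(yaw,tilt,R);print("rot rel deg",w,"rows",np.abs(w).max()/7.1)
        if target is not None:
            R2=R@Ro.from_rotvec(np.deg2rad(w)).as_matrix()
            print("after that rot, shift cm in new tool frame", R2.T@(np.asarray(target)-(s["tool_pos"]+R2[:,2]*.1673))*100)
    if target is not None: print("shift cm tool frame for grasp pt",R.T@(np.asarray(target)-g)*100)
    if tcp is not None: print("shift cm tool frame for tcp",R.T@(np.asarray(tcp)-s["tool_pos"])*100)
E
python3 - <<'E'
from h import *
s,R,g=st(); print(R)
show(yaw=11.2)
show(tcp=[.40,.15,.45])
E
```

```text
[[-0.93  0.36 -0.  ]
 [ 0.36  0.93 -0.  ]
 [ 0.   -0.   -1.  ]]
t 0.1 tcp [218.42 558.62 403.8 ] grasp mm [218.29 558.36 236.5 ] F [0.21 0.05 0.46] open mm 92.91768115998066 q [ 1.11  0.13  1.49 -0.    1.52 -0.09]
yaw -115.85329179013642 tilt 89.90379440454969 jaw tilt -0.09590969581010655
rot rel deg [-17.11 -58.35 -29.45] rows 8.218419453309163
t 0.1 tcp [218.42 558.62 403.8 ] grasp mm [218.29 558.36 236.5 ] F [0.21 0.05 0.46] open mm 92.91768115998066 q [ 1.11  0.13  1.49 -0.    1.52 -0.09]
yaw -115.85329179013642 tilt 89.90379440454969 jaw tilt -0.09590969581010655
shift cm tool frame for tcp [-31.79 -31.45  -4.57]
```

```bash
python3 -m creep '[[[-2.65,-2.62,-0.4],[0,0,0]],[[-2.65,-2.62,-0.4],[0,0,0]],[[-2.65,-2.62,-0.4],[0,0,0]],[[-2.65,-2.62,-0.4],[0,0,0]],[[-2.65,-2.62,-0.4],[0,0,0]],[[-2.65,-2.62,-0.4],[0,0,0]],[[-2.65,-2.62,-0.4],[0,0,0]],[[-2.65,-2.62,-0.4],[0,0,0]],[[-2.65,-2.62,-0.4],[0,0,0]],[[-2.65,-2.62,-0.4],[0,0,0]],[[-2.65,-2.62,-0.4],[0,0,0]],[[-2.65,-2.62,-0.4],[0,0,0]]]' 60 30
python3 - <<'E'
from h import *
show(tcp=[.39,-.26,.45],yaw=11.2)
E
```

```text
t: 1.1
tool_pos: [0.4003, 0.1484, 0.4527]
orientation: [-0.582, -3.087, 0.0]
force: [0.8, 0.9, -0.1]
opening: 0.0562
t 1.1 tcp [400.27 148.39 452.73] grasp mm [400.26 148.39 285.43] F [ 0.8   0.93 -0.07] open mm 56.234936969450494 q [ 0.23 -0.37  1.86  0.    1.65 -0.96]
yaw -168.83122923469406 tilt 89.9967869345255 jaw tilt -0.0017271878578010056
rot rel deg [-17.03 -58.32 -29.49] rows 8.214151396566864
shift cm tool frame for tcp [-13.91 -38.41   0.27]
```

```bash
python3 -m creep '[[[-1.26,-3.49,0],[0,0,0]],[[-1.26,-3.49,0],[0,0,0]],[[-1.26,-3.49,0],[0,0,0]],[[-1.26,-3.49,0],[0,0,0]],[[-1.26,-3.49,0],[0,0,0]],[[-1.26,-3.49,0],[0,0,0]],[[-1.26,-3.49,0],[0,0,0]],[[-1.26,-3.49,0],[0,0,0]],[[-1.26,-3.49,0],[0,0,0]],[[-1.26,-3.49,0],[0,0,0]],[[-1.26,-3.49,0],[0,0,0]]]'
python3 - <<'E'
from h import *
a=np.deg2rad(11.2);x=np.array([np.cos(a),np.sin(a),0])
show(target=SEAT["dryer"]-[0,0,.123]-.10*x,yaw=11.2)
E
```

```text
t: 2.02
tool_pos: [0.3888, -0.2597, 0.4525]
orientation: [-0.583, -3.087, -0.0]
force: [1.1, 0.2, 0.1]
opening: 0.0557
t 2.02 tcp [ 388.77 -259.72  452.48] grasp mm [ 388.76 -259.7   285.18] F [1.08 0.22 0.08] open mm 55.707130437879286 q [-0.7  -0.25  1.77  0.    1.62 -1.9 ]
yaw 103.77464716697378 tilt 89.99122092954627 jaw tilt 0.0071777317742787216
rot rel deg [-17.03 -58.32 -29.52] rows 8.213645573517955
after that rot, shift cm in new tool frame [17.38 -4.91  5.26]
shift cm tool frame for grasp pt [-11.37   1.44   9.32]
```

```bash

python3 -m creep '[[[0,0,0],[0,0,7.16]],[[0,0,0],[0,0,7.16]],[[0,0,0],[0,0,7.16]],[[0,0,0],[0,0,7.16]],[[0,0,0],[0,0,7.16]],[[0,0,0],[0,0,7.16]],[[0,0,0],[0,0,7.16]],[[0,0,0],[0,0,7.16]],[[0,0,0],[0,0,7.16]],[[0,0,0],[0,0,7.16]],[[0,0,0],[0,0,7.16]],[[0,0,0],[0,0,7.16]]]'
python3 -m creep '[[[0,0,0],[0,0,7.16]],[[0,0,0],[0,0,7.16]],[[0,0,0],[0,0,7.16]],[[0,0,0],[0,0,7.16]],[[0,0,0],[0,0,7.16]],[[0,0,0],[0,0,7.16]],[[0,0,0],[0,0,7.16]],[[0,0,0],[0,0,7.16]]]'
python3 - <<'E'
from h import *
a=np.deg2rad(11.2);x=np.array([np.cos(a),np.sin(a),0])
show(target=SEAT["dryer"]-[0,0,.123]-.10*x,yaw=11.2)
E
```

```text
t: 3.02
tool_pos: [0.3893, -0.2578, 0.4523]
orientation: [-2.535, -1.854, 0.0]
force: [-0.4, 0.1, -0.4]
opening: 0.0555
t: 3.68
tool_pos: [0.3893, -0.2577, 0.4523]
orientation: [-3.114, -0.412, 0.001]
force: [0.4, 0.3, -0.4]
opening: 0.0558
t 3.68 tcp [ 389.33 -257.74  452.29] grasp mm [ 389.22 -257.65  284.99] F [ 0.36  0.29 -0.39] open mm 55.84176912050503 q [-0.69 -0.25  1.77  0.    1.63  0.61]
yaw 139.86774439572446 tilt 89.95141115310935 jaw tilt -0.03990815627306462
rot rel deg [-2.07 60.01  3.51] rows 8.451431480678332
after that rot, shift cm in new tool frame [-17.41   5.09   5.17]
shift cm tool frame for grasp pt [9.91 5.79 9.29]
```

```bash

python3 -m creep '[[[-0.5,0,0.5],[-0.23,6.67,0.39]],[[-0.5,0,0.5],[-0.23,6.67,0.39]],[[-0.5,0,0],[-0.23,6.67,0.39]],[[-0.5,0,0],[-0.23,6.67,0.39]],[[-0.5,0,0],[-0.23,6.67,0.39]],[[-0.5,0,0],[-0.23,6.67,0.39]],[[-0.5,0,0],[-0.23,6.67,0.39]],[[-0.5,0,0],[-0.23,6.67,0.39]],[[-0.5,0,0],[-0.23,6.67,0.39]]]'
python3 - <<'E'
from h import *
a=np.deg2rad(11.2);x=np.array([np.cos(a),np.sin(a),0])
show(target=SEAT["dryer"]-[0,0,.123]-.10*x,yaw=11.2)
E
```

```text
t: 4.43
tool_pos: [0.3522, -0.2673, 0.4236]
orientation: [-2.62, -0.264, -1.525]
force: [0.2, 0.3, -1.0]
opening: 0.0559
t 4.43 tcp [ 352.23 -267.27  423.56] grasp mm [ 494.81 -238.58  340.87] F [ 0.18  0.29 -0.97] open mm 55.895852235340364 q [-1.15 -0.55  2.22  1.06  1.33  0.02]
yaw 11.378030157550462 tilt 29.61847381901567 jaw tilt 0.11079178991669231
rot rel deg [-0.15 -0.38  0.22] rows 0.05376022907212577
after that rot, shift cm in new tool frame [-13.01   4.87   7.05]
shift cm tool frame for grasp pt [-13.19   4.89   6.95]
```

```bash

python3 -m creep '[[[-3.3,1.22,1.74],[0,0,0]],[[-3.3,1.22,1.74],[0,0,0]],[[-3.3,1.22,1.74],[0,0,0]],[[-3.3,1.22,1.74],[0,0,0]],[[0,0,0],[0,0,0]]]'
python3 - <<'E'
from h import *
from plant import *
show(target=SEAT["dryer"]-[0,0,.123],yaw=11.2)
for n in("scene","top"):
    c=read_camera(n);i=c["img"][...,::-1]
    i=i[180:320,230:370] if n=="scene" else i[130:270,330:470]
    cv2.imwrite(f"pics/{n}1.png",cv2.resize(i,None,fx=4.2,fy=4.2,interpolation=cv2.INTER_CUBIC))
E
```

```text
t: 4.85
tool_pos: [0.3552, -0.3142, 0.2634]
orientation: [-2.618, -0.25, -1.499]
force: [-0.8, 1.5, -2.1]
opening: 0.0559
t 4.85 tcp [ 355.24 -314.17  263.38] grasp mm [ 496.51 -284.06  178.97] F [-0.77  1.45 -2.12] open mm 55.94765505660707 q [-1.19 -0.16  2.24  1.16  1.19 -0.36]
yaw 12.031281929127202 tilt 30.301673176943478 jaw tilt -0.9535834662342425
rot rel deg [-0.72  0.31 -0.69] rows 0.10082776298641848
after that rot, shift cm in new tool frame [6.17 0.22 8.23]
shift cm tool frame for grasp pt [6.31 0.45 8.2 ]
```

View pics/scene1.png

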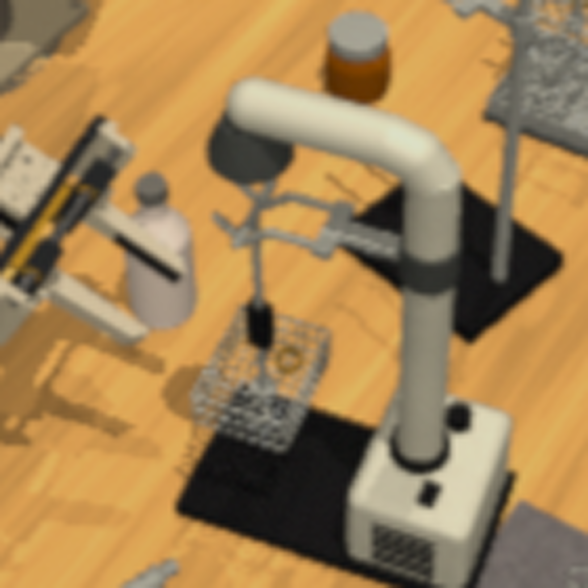

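View pics/top1.png

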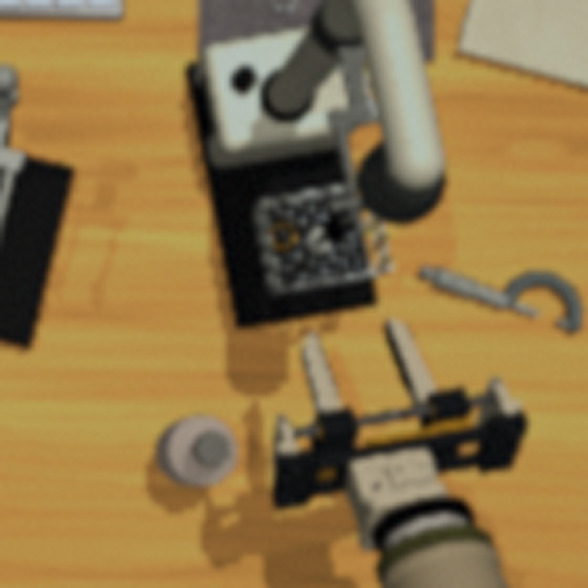

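Gripper faces the grip with the bottle clear (scene1: bottle at (160,270), fingers at (150,250); top1: body's left end (285,470), bottle edge (235,450)). Advancing.

```bash

python3 -m creep '[[[0.95,0.03,0.7],[-0.24,0.1,-0.23]],[[0.95,0.03,0.7],[-0.24,0.1,-0.23]],[[0.95,0.03,0.7],[-0.24,0.1,-0.23]],[[0.7,0.03,1.1],[0,0,0]],[[0.7,0.03,1.1],[0,0,0]],[[0.5,0.03,1],[0,0,0]],[[0.5,0.03,1],[0,0,0]],[[0,0,0],[0,0,0]]]'
python3 - <<'E'
from h import *
from plant import *
show(target=SEAT["dryer"]-[0,0,.123],yaw=11.2)
E
```

```text
t: 5.62
tool_pos: [0.4382, -0.3018, 0.2913]
orientation: [-2.631, -0.278, -1.537]
force: [-0.2, 0.5, -1.0]
opening: 0.0557
t 5.62 tcp [ 438.24 -301.79  291.3 ] grasp mm [ 581.32 -274.82  208.89] F [-0.16  0.53 -0.95] open mm 55.7261363494145 q [-1.   -0.11  2.14  1.22  1.04 -0.28]
yaw 10.67589233797254 tilt 29.511316565192768 jaw tilt 1.1996182252433882
rot rel deg [ 0.46 -0.48  1.12] rows 0.1575157959958847
after that rot, shift cm in new tool frame [-0.44 -0.18  2.37]
shift cm tool frame for grasp pt [-0.59 -0.35  2.36]
```

```bash

python3 -m creep '[[[-0.15,-0.06,0.8],[0.15,-0.16,0.37]],[[-0.15,-0.06,0.8],[0.15,-0.16,0.37]],[[-0.15,-0.06,0.8],[0.15,-0.16,0.37]],[[0,0,0],[0,0,0]],[[0,0,0],[0,0,0]],[[0,0,0],[0,0,0]]]'
python3 - <<'E'
from h import *
from plant import *
show(target=SEAT["dryer"]-[0,0,.123],yaw=11.2)
for n in("scene","top"):
    c=read_camera(n);i=c["img"][...,::-1]
    i=i[180:320,230:370] if n=="scene" else i[130:270,330:470]
    cv2.imwrite(f"pics/{n}2.png",cv2.resize(i,None,fx=4.2,fy=4.2,interpolation=cv2.INTER_CUBIC))
E
```

```text
t: 6.12
tool_pos: [0.4544, -0.2969, 0.2724]
orientation: [-2.627, -0.252, -1.512]
force: [-0.1, 0.6, 0.0]
opening: 0.056
t 6.12 tcp [ 454.44 -296.88  272.43] grasp mm [ 596.34 -268.64  188.43] F [-0.1   0.62  0.04] open mm 56.00999817113784 q [-0.96 -0.05  2.12  1.24  1.   -0.28]
yaw 11.25438650205262 tilt 30.1397768622299 jaw tilt -0.25279138629643955
rot rel deg [-0.05  0.14 -0.27] rows 0.03733245119878921
after that rot, shift cm in new tool frame [ 0.35 -0.02 -0.03]
shift cm tool frame for grasp pt [ 0.39 -0.   -0.03]
```

View pics/scene2.png

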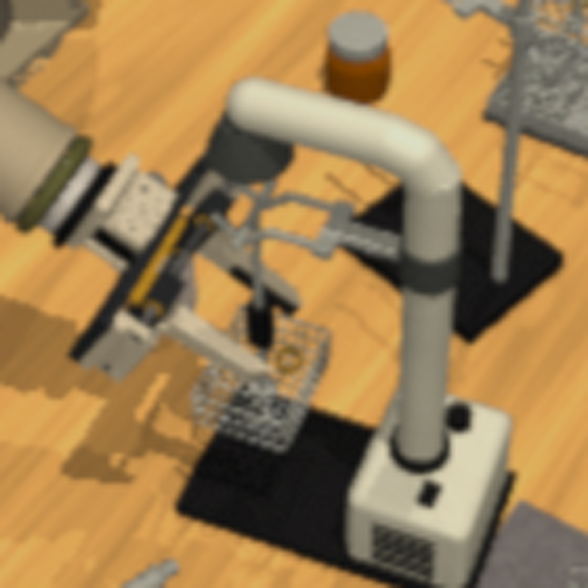

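View pics/top2.png

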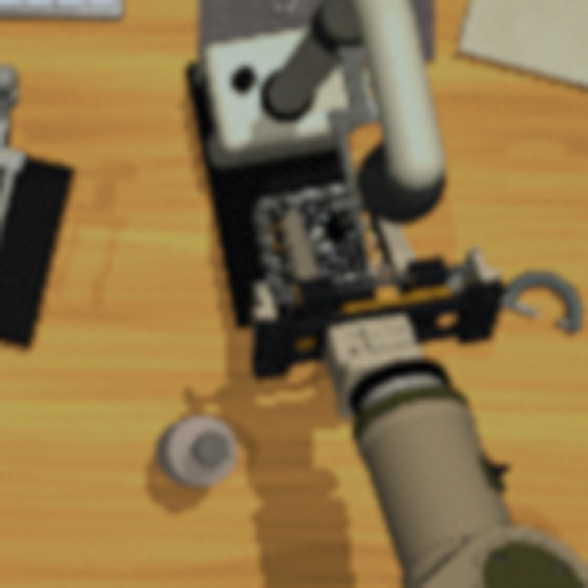

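```bash

python3 -m creep '[[[0.2,0,0],[0,0,0]],[[0,0,0],[0,0,0]],[[0,0,0],[0,0,0]],[[0,0,0],[0,0,0]],[[0,0,0],[0,0,0]],[[0,0,0],[0,0,0]],[[0,0,0],[0,0,0]],[[0,0,0],[0,0,0]]]' 0 40
python3 - <<'E'
from h import *
from plant import *
show(target=SEAT["dryer"]-[0,0,.123],yaw=11.2)
E
```

```text
t: 6.88
tool_pos: [0.4555, -0.2966, 0.2746]
orientation: [-2.627, -0.253, -1.512]
force: [-0.9, 1.9, 0.2]
opening: 0.0135
t 6.88 tcp [ 455.53 -296.57  274.56] grasp mm [ 597.45 -268.33  190.6 ] F [-0.86  1.86  0.21] open mm 13.495546272259814 q [-0.96 -0.06  2.12  1.23  0.99 -0.27]
yaw 11.255203998088847 tilt 30.122072196965274 jaw tilt -0.20616349313920232
rot rel deg [-0.05  0.12 -0.21] rows 0.02967577176048401
after that rot, shift cm in new tool frame [ 0.11 -0.01 -0.02]
shift cm tool frame for grasp pt [ 0.15  0.01 -0.02]
```

```bash

python3 -m creep '[[[0.26,0,-0.15],[0,0,0]],[[0.43,0,-0.25],[0,0,0]],[[0.43,0,-0.25],[0,0,0]],[[0.43,0,-0.25],[0,0,0]],[[0.43,0,-0.25],[0,0,0]],[[0.43,0,-0.25],[0,0,0]],[[0.26,0,-0.15],[0,0,0]],[[0,0,0],[0,0,0]]]'
python3 - <<'E'
from h import *
from plant import *
show(target=SEAT["dryer"]-[0,0,.123]+[0,0,.03],yaw=11.2)
for n in("scene",):
    c=read_camera(n);i=c["img"][...,::-1]
    i=i[180:320,230:370] if n=="scene" else i[130:270,330:470]
    cv2.imwrite(f"pics/{n}3.png",cv2.resize(i,None,fx=4.2,fy=4.2,interpolation=cv2.INTER_CUBIC))
E
```

```text
t: 7.55
tool_pos: [0.4557, -0.2971, 0.3067]
orientation: [-2.628, -0.254, -1.514]
force: [0.3, 0.0, -2.7]
opening: 0.0137
t 7.55 tcp [ 455.75 -297.13  306.73] grasp mm [ 597.78 -269.1   222.89] F [ 0.35  0.03 -2.74] open mm 13.718313402744435 q [-0.96 -0.11  2.11  1.19  1.02 -0.2 ]
yaw 11.16283907471358 tilt 30.073728045988894 jaw tilt -0.10671622990420626
rot rel deg [ 0.03  0.07 -0.14] rows 0.01998847552273722
after that rot, shift cm in new tool frame [-0.08 -0.07  0.08]
shift cm tool frame for grasp pt [-0.06 -0.07  0.08]
```

View pics/scene3.png

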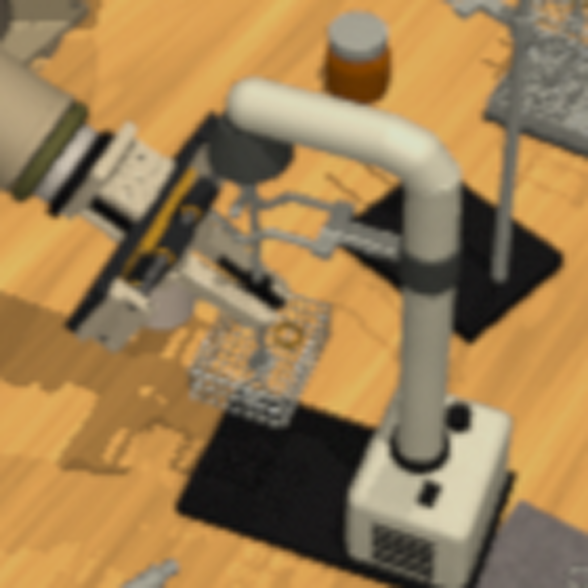

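```bash

python3 -m creep '[[[-0.15,0,-0.26],[0,0,0]],[[-0.3,0,-0.52],[0,0,0]],[[-0.5,0,-0.87],[0,0,0]],[[-0.5,0,-0.87],[0,0,0]],[[-0.5,0,-0.87],[0,0,0]],[[-0.5,0,-0.87],[0,0,0]],[[-0.5,0,-0.87],[0,0,0]],[[-0.5,0,-0.87],[0,0,0]],[[-0.5,0,-0.87],[0,0,0]],[[-0.4,0,-0.7],[0,0,0]],[[-0.2,0,-0.35],[0,0,0]],[[0,0,0],[0,0,0]]]'
python3 - <<'E'
from h import *
from plant import *
a=np.deg2rad(-12.9);x=np.array([np.cos(a),np.sin(a),0])
show(target=[.455,.04,.27],yaw=-12.9)
E
```

```text
t: 8.6
tool_pos: [0.3652, -0.3149, 0.306]
orientation: [-2.628, -0.252, -1.513]
force: [-0.1, 0.1, -3.3]
opening: 0.0138
t 8.6 tcp [ 365.16 -314.89  305.98] grasp mm [ 507.14 -286.92  222.03] F [-0.14  0.1  -3.32] open mm 13.764778959793786 q [-1.17 -0.23  2.21  1.14  1.2  -0.26]
yaw 11.144024317222637 tilt 30.120972725323043 jaw tilt -0.1796950881028924
rot rel deg [-20.81   0.16  11.84] rows 2.9307707113874786
after that rot, shift cm in new tool frame [ -2.7  -36.6  -14.21]
shift cm tool frame for grasp pt [  4.63 -33.1   -1.37]
```

```bash
cat > fk.py <<'E'
import numpy as np
from scipy.spatial.transform import Rotation as Ro
from scipy.optimize import least_squares
D=[([1.11262,.13115,1.48926,0,1.52298,-.0854],[.2184,.5586,.4037],[-.582,-3.087,.0027]),
([.23,-.37,1.86,0,1.65,-.96],[.40027,.14839,.45273],[-.582,-3.087,0]),
([-.69,-.25,1.77,0,1.63,.61],[.3893,-.2577,.4523],[-3.114,-.412,.001]),
([-1.15,-.55,2.22,1.06,1.33,.02],[.35223,-.26727,.42356],[-2.62,-.264,-1.525]),
([-.96,-.05,2.12,1.24,1.0,-.28],[.45444,-.29688,.27243],[-2.627,-.252,-1.512]),
([-1.17,-.23,2.21,1.14,1.2,-.26],[.36516,-.31489,.30598],[-2.628,-.252,-1.513])]
def fk(p,q):
    h,off,L1,a,L2,d6,off0=p
    R=Ro.from_euler('z',q[0]); x=np.array([0,0,h]); x=x+R.apply([off0,off,0])
    R=R*Ro.from_euler('y',q[1]); x=x+R.apply([0,0,L1])
    R=R*Ro.from_euler('y',q[2]); x=x+R.apply([a,0,L2])
    R=R*Ro.from_euler('z',q[3])*Ro.from_euler('y',q[4]); x=x+R.apply([0,0,d6])
    R=R*Ro.from_euler('z',q[5]); return x,R
p0=[.3,.05,.4,0,.4,.1,0]
def res(p): return np.concatenate([fk(p,q)[0]-x for q,x,_ in D]+[.003*np.array([p[3],p[6]])])
s=least_squares(res,p0); P=s.x
if __name__=="__main__":
    print("params",P.round(3),"res mm",(s.fun*1000).round(1))
    for q,x,o in D:
        print(np.rad2deg((fk(P,q)[1].inv()*Ro.from_rotvec(o)).as_rotvec()).round(1))
LO=np.array([-2.96,-.89,.02,-1.34,0,-2.66]);HI=np.array([2.96,2.26,2.5,4.48,2.73,2.66])
def ik(x,R,q0):
    f=lambda q:np.r_[(fk(P,q)[0]-x)*10,(fk(P,q)[1].inv()*R).as_rotvec()*2]
    r=least_squares(f,np.clip(q0,LO+.01,HI-.01),bounds=(LO,HI))
    return r.x,r.cost
E
python3 fk.py
```

```text
params [0.32  0.051 0.369 0.063 0.552 0.191 0.001] res mm [ 0.3  0.1  0.4  0.8 -2.2  1.7  0.4  2.1 -1.   0.6 -0.2 -1.5  0.5  0.9
  0.8 -0.4 -0.7 -0.4  0.2  0. ]
[ 0. -0. 90.]
[-0.   0.1 89.5]
[-0.5 -0.1 90.4]
[-0.2  0.1 90.1]
[-0.1 -0.5 89.8]
[ 0.1 -0.  89.5]
```

```bash
cat > reach.py <<'E'
from h import *; import fk
def reach(station,back,z,tilt=30,yaw=None,flip=1,q0=[-1.17,-.23,2.21,1.14,1.2,-.26],g=None):
    yaw=YAW[station] if yaw is None else yaw
    a=np.deg2rad(YAW[station]) if station else 0; 
    g=np.r_[(SEAT[station]-back*np.array([np.cos(a),np.sin(a),0]))[:2],z] if g is None else np.array(g)
    best=None
    R=toolR(yaw,tilt)[flip]; x=g-.1673*R[:,2]; Rq=Ro.from_matrix(R)*Ro.from_euler('z',-90,degrees=True)
    rng=np.random.default_rng(0)
    for k in range(12):
        q,c=fk.ik(x,Rq,np.array(q0)+(rng.normal(0,.4,6) if k else 0))
        if best is None or c<best[1]-1e-4: best=(q,c)
        if best[1]<1e-6: break
    return best
E
python3 - <<'E'
from reach import *
s,R,g=st()
print([np.abs(R-T).max().round(1) for T in toolR(11.2,30)])
for stn in("check","drip","dryer"):
  for tilt in (30,45):
   for z in (.192,.24,.29):
    for b in (0,.05,.1):
      for f in (0,1):
        q,c=reach(stn,b,z,tilt,flip=f,q0=[0,0,2,0,1,1.5])
        if f==1 or c<1e-5: print(stn,tilt,z,b,"flip",f,q,"err",round((2*c)**.5*100,1))
E
```

```text
[np.float64(0.0), np.float64(2.0)]
check 30 0.192 0 flip 1 [ 0.19 -0.59  2.5  -0.98  0.48 -0.41] err 20.8
check 30 0.192 0.05 flip 1 [ 0.33 -0.64  2.5  -0.93  0.71 -0.4 ] err 50.1
check 30 0.192 0.1 flip 1 [ 0.49 -0.68  2.5  -0.93  0.95 -0.31] err 74.5
check 30 0.24 0 flip 1 [ 0.18 -0.74  2.5  -0.76  0.53 -0.66] err 10.4
check 30 0.24 0.05 flip 1 [ 0.3  -0.81  2.5  -0.76  0.76 -0.62] err 38.1
check 30 0.24 0.1 flip 1 [ 0.46 -0.87  2.5  -0.79  1.   -0.54] err 61.2
check 30 0.29 0 flip 0 [ 0.16 -0.85  2.48 -0.62  0.6   2.31] err 0.0
check 30 0.29 0 flip 1 [ 0.16 -0.85  2.48 -0.62  0.6  -0.83] err 0.0
check 30 0.29 0.05 flip 1 [ 0.31 -0.89  2.49 -0.78  0.78 -0.64] err 27.5
check 30 0.29 0.1 flip 1 [ 0.51 -0.89  2.5  -0.94  1.02 -0.44] err 53.9
check 45 0.192 0 flip 0 [ 0.1  -0.59  2.38 -0.39  0.63  2.12] err 0.0
check 45 0.192 0 flip 1 [ 0.1  -0.59  2.38 -0.39  0.63 -1.02] err 0.0
check 45 0.192 0.05 flip 0 [ 0.15 -0.8   2.49 -0.4   0.74  2.15] err 0.0
check 45 0.192 0.05 flip 1 [ 0.15 -0.8   2.49 -0.4   0.74 -1.  ] err 0.0
check 45 0.192 0.1 flip 1 [ 0.26 -0.88  2.5  -0.45  0.93 -0.91]
[... 4481 characters left out ...]
0.05 flip 0 [-0.94 -0.23  2.03  0.8   1.11  0.15] err 0.0
dryer 45 0.24 0.05 flip 1 [-0.86 -0.26  2.01  0.6   1.05 -2.66] err 45.2
dryer 45 0.24 0.1 flip 0 [-1.05 -0.3   2.09  0.81  1.19  0.08] err 0.0
dryer 45 0.24 0.1 flip 1 [-0.94 -0.35  2.07  0.58  1.11 -2.66] err 56.6
dryer 45 0.29 0 flip 0 [-0.85 -0.19  1.9   0.75  1.1   0.29] err 0.0
dryer 45 0.29 0 flip 1 [-0.8  -0.2   1.88  0.64  1.08 -2.66] err 26.1
dryer 45 0.29 0.05 flip 0 [-0.94 -0.28  1.97  0.77  1.18  0.22] err 0.0
dryer 45 0.29 0.05 flip 1 [-0.88 -0.3   1.95  0.62  1.14 -2.66] err 36.5
dryer 45 0.29 0.1 flip 0 [-1.05 -0.35  2.03  0.78  1.26  0.15] err 0.0
dryer 45 0.29 0.1 flip 1 [-0.96 -0.38  2.01  0.6   1.21 -2.66] err 48.1
```

```bash
python3 - <<'E'
from reach import *
for tilt in (45,48,50,53):
  q=[.1,-.6,2.3,-.35,.75,2.06]
  for z in (.192,.228):
    for b in (0,.03,.04,.05,.06,.07,.08):
        q,c=reach("check",b,z,tilt,flip=0,q0=q)
        print(tilt,z,b,q,"err",round((2*c)**.5*100,1))
        if c>1e-5: break
for tilt in (45,50):
  q=[-.94,-.23,2.03,.8,1.11,.15]
  for x,y,yaw in ((.507,-.287,11),(.51,-.23,8),(.51,-.17,0),(.51,-.1,-5),(.51,-.05,-10),(.505,.0,-13),(.51,.037,-13),(.51,.1,-10),(.51,.15,-5),(.5,.25,3)):
    for z in (.225,.28):
        q,c=reach("check",0,0,tilt,yaw=yaw,flip=0,q0=q,g=[x,y,z]); print(tilt,x,y,z,q,round((2*c)**.5*100,1))
E
```

```text
45 0.192 0 [ 0.1  -0.59  2.38 -0.39  0.63  2.12] err 0.0
45 0.192 0.03 [ 0.13 -0.71  2.45 -0.39  0.69  2.14] err 0.0
45 0.192 0.04 [ 0.14 -0.75  2.47 -0.4   0.71  2.14] err 0.0
45 0.192 0.05 [ 0.15 -0.8   2.49 -0.4   0.74  2.15] err 0.0
45 0.192 0.06 [ 0.17 -0.82  2.5  -0.41  0.77  2.16] err 4.3
45 0.228 0 [ 0.1  -0.64  2.34 -0.35  0.71  2.07] err 0.0
45 0.228 0.03 [ 0.13 -0.75  2.4  -0.36  0.77  2.09] err 0.0
45 0.228 0.04 [ 0.14 -0.79  2.43 -0.36  0.79  2.1 ] err 0.0
45 0.228 0.05 [ 0.15 -0.83  2.45 -0.37  0.81  2.1 ] err 0.0
45 0.228 0.06 [ 0.17 -0.88  2.47 -0.37  0.84  2.11] err 0.0
45 0.228 0.07 [ 0.19 -0.89  2.47 -0.39  0.87  2.14] err 4.7
48 0.192 0 [ 0.08 -0.56  2.33 -0.33  0.68  2.06] err 0.0
48 0.192 0.03 [ 0.11 -0.67  2.4  -0.34  0.74  2.08] err 0.0
48 0.192 0.04 [ 0.12 -0.71  2.43 -0.34  0.76  2.09] err 0.0
48 0.192 0.05 [ 0.14 -0.75  2.45 -0.34  0.78  2.09] err 0.0
48 0.192 0.06 [ 0.15 -0.8   2.47 -0.35  0.8   2.1 ] err 0.0
48 0.192 0.07 [ 0.16 -0.84  2.49 -0.35  0.83  2.11] err 0.0
48 0.192 0.08 [ 0.18 -0.87  2.5  -0.36  0.86  2.12] err 3.6
48 0.228 0 [ 0.08 -0.6   2.29
[... 3796 characters left out ...]
2 -0.84  2.42  0.04  0.87  1.52] 0.0
50 0.51 -0.05 0.28 [-0.22 -0.86  2.33  0.03  0.97  1.52] 0.0
50 0.505 0.0 0.225 [ 0.   -0.83  2.41 -0.19  0.88  1.87] 0.0
50 0.505 0.0 0.28 [ 0.   -0.85  2.32 -0.18  0.99  1.85] 0.0
50 0.51 0.037 0.225 [ 0.13 -0.77  2.38 -0.29  0.88  2.04] 0.0
50 0.51 0.037 0.28 [ 0.13 -0.79  2.29 -0.27  0.99  2.  ] 0.0
50 0.51 0.1 0.225 [ 0.3  -0.69  2.34 -0.38  0.89  2.19] 0.0
50 0.51 0.1 0.28 [ 0.3  -0.72  2.26 -0.36  1.    2.14] 0.0
50 0.51 0.15 0.225 [ 0.39 -0.64  2.31 -0.39  0.87  2.21] 0.0
50 0.51 0.15 0.28 [ 0.39 -0.68  2.23 -0.36  0.98  2.16] 0.0
50 0.5 0.25 0.225 [ 0.58 -0.52  2.23 -0.44  0.85  2.29] 0.0
50 0.5 0.25 0.28 [ 0.58 -0.56  2.16 -0.41  0.96  2.23] 0.0
```

At 30° tilt the inspection hook is out of the arm's reach, so I put the basket back on the dryer hook by reversing the same rows. I'll then re-grip it at about 48°.

```bash

python3 -m creep '[[[0.2,0,0.35],[0,0,0]],[[0.4,0,0.7],[0,0,0]],[[0.5,0,0.87],[0,0,0]],[[0.5,0,0.87],[0,0,0]],[[0.5,0,0.87],[0,0,0]],[[0.5,0,0.87],[0,0,0]],[[0.5,0,0.87],[0,0,0]],[[0.5,0,0.87],[0,0,0]],[[0.5,0,0.87],[0,0,0]],[[0.3,0,0.52],[0,0,0]],[[0.15,0,0.26],[0,0,0]],[[0,0,0],[0,0,0]]]'
python3 -m creep '[[[-0.26,0,0.15],[0,0,0]],[[-0.43,0,0.25],[0,0,0]],[[-0.43,0,0.25],[0,0,0]],[[-0.43,0,0.25],[0,0,0]],[[-0.43,0,0.25],[0,0,0]],[[-0.35,0,0.2],[0,0,0]],[[-0.17,0,0.1],[0,0,0]],[[0,0,0],[0,0,0]],[[0,0,0],[0,0,0]]]'
python3 - <<'E'
from h import *
from plant import *
show(target=SEAT["dryer"]-[0,0,.123],yaw=11.2)
for n in("scene",):
    c=read_camera(n);i=c["img"][...,::-1][180:320,230:370]
    cv2.imwrite(f"pics/{n}4.png",cv2.resize(i,None,fx=4.2,fy=4.2,interpolation=cv2.INTER_CUBIC))
E
```

```text
t: 9.6
tool_pos: [0.4561, -0.2966, 0.3054]
orientation: [-2.627, -0.254, -1.512]
force: [0.0, -0.5, -3.0]
opening: 0.0136
t: 10.35
tool_pos: [0.4555, -0.2968, 0.2765]
orientation: [-2.627, -0.252, -1.512]
force: [-0.0, 0.2, -3.2]
opening: 0.0136
t 10.35 tcp [ 455.53 -296.78  276.5 ] grasp mm [ 597.47 -268.62  192.54] F [-0.03  0.18 -3.24] open mm 13.588374852431297 q [-0.96 -0.06  2.12  1.23  1.   -0.27]
yaw 11.223612926812823 tilt 30.12267445789509 jaw tilt -0.2125190246907517
rot rel deg [-0.02  0.12 -0.23] rows 0.03293969854013407
after that rot, shift cm in new tool frame [-0.05 -0.03  0.08]
shift cm tool frame for grasp pt [-0.02 -0.02  0.08]
```

View pics/scene4.png

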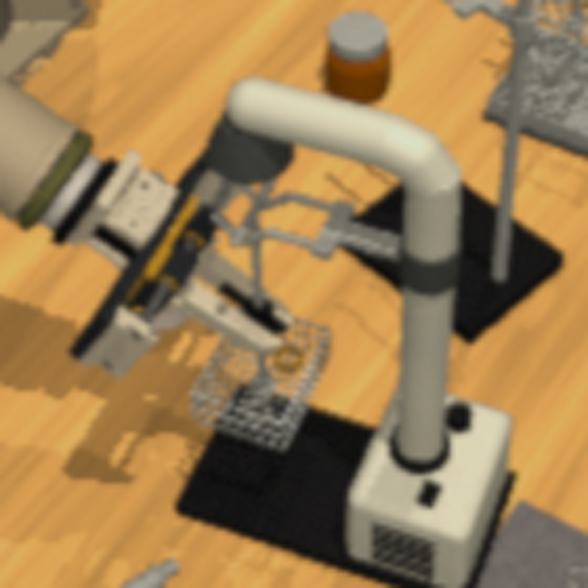

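The bar is 2 mm short of the seat and the basket's weight is still on the gripper. I lower it further.

```bash

python3 -m creep '[[[-0.13,0,0.08],[0,0,0]],[[-0.13,0,0.08],[0,0,0]],[[0,0,0],[0,0,0]],[[0,0,0],[0,0,0]]]'
python3 - <<'E'
from h import *
show(target=SEAT["dryer"]-[0,0,.123],yaw=11.2)
E
```

```text
t: 10.73
tool_pos: [0.4559, -0.297, 0.2744]
orientation: [-2.627, -0.253, -1.515]
force: [-0.4, 0.4, 2.7]
opening: 0.0139
t 10.73 tcp [ 455.88 -297.03  274.4 ] grasp mm [ 597.94 -268.95  190.61] F [-0.37  0.38  2.72] open mm 13.928284516293367 q [-0.96 -0.05  2.12  1.24  0.99 -0.28]
yaw 11.182069071053434 tilt 30.05388232399658 jaw tilt -0.14141526728508413
rot rel deg [ 0.02  0.05 -0.17] rows 0.024275193516859007
after that rot, shift cm in new tool frame [ 0.11 -0.06 -0.05]
shift cm tool frame for grasp pt [ 0.13 -0.06 -0.05]
```

```bash

python3 -m creep '[[[0,0,0],[0,0,0]],[[0,0,0],[0,0,0]],[[0,0,0],[0,0,0]],[[0,0,0],[0,0,0]]]' 50
python3 -m creep '[[[0.876,0,0.023],[0,-3,0]],[[0.876,0,0.023],[0,-3,0]],[[0.876,0,0.023],[0,-3,0]],[[0.876,0,0.023],[0,-3,0]],[[0.876,0,0.023],[0,-3,0]],[[0.876,0,0.023],[0,-3,0]],[[0,0,0],[0,0,0]],[[0,0,0],[0,0,0]],[[0,0,0],[0,0,0]]]'
python3 - <<'E'
from h import *
from plant import *
show(target=SEAT["dryer"]-[0,0,.123],yaw=11.2,tilt=48)
for n in("scene","top"):
    c=read_camera(n);i=c["img"][...,::-1]
    i=i[180:320,230:370] if n=="scene" else i[130:270,330:470]
    cv2.imwrite(f"pics/{n}5.png",cv2.resize(i,None,fx=4.2,fy=4.2,interpolation=cv2.INTER_CUBIC))
E
```

```text
t: 11.07
tool_pos: [0.4556, -0.2967, 0.2735]
orientation: [-2.627, -0.253, -1.512]
force: [-0.4, 0.3, -0.4]
opening: 0.0357
t: 11.82
tool_pos: [0.4878, -0.2902, 0.3134]
orientation: [-2.854, -0.276, -1.093]
force: [0.0, 0.7, -0.2]
opening: 0.0462
t 11.82 tcp [ 487.79 -290.23  313.45] grasp mm [ 597.4  -268.11  189.01] F [ 0.02  0.69 -0.19] open mm 46.18867633915505 q [-0.82 -0.08  1.97  0.76  0.97  0.2 ]
yaw 11.410985803347025 tilt 48.05965429789844 jaw tilt -0.24462152174930135
rot rel deg [-0.14  0.06 -0.21] rows 0.029456228066914638
after that rot, shift cm in new tool frame [ 0.22 -0.01 -0.19]
shift cm tool frame for grasp pt [ 0.24  0.03 -0.19]
```

View pics/scene5.png

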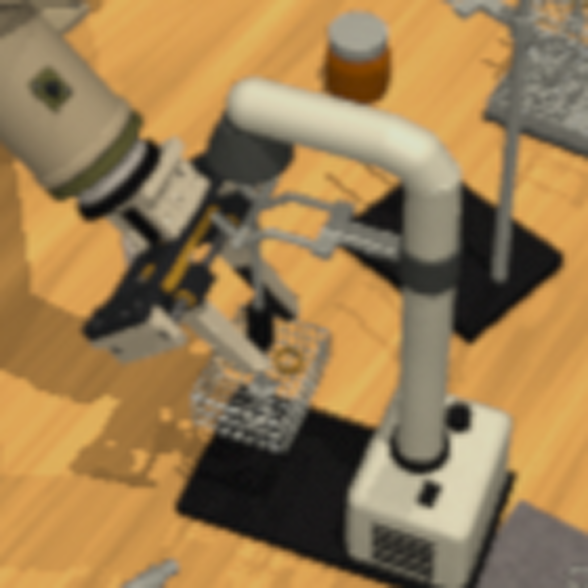

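View pics/top5.png

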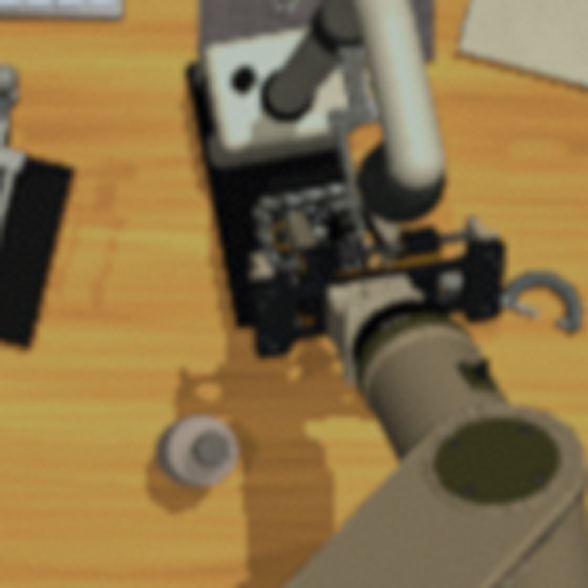

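```bash

python3 -m creep '[[[0.2,0,-0.2],[0,0,0]],[[0,0,0],[0,0,0]],[[0,0,0],[0,0,0]],[[0,0,0],[0,0,0]],[[0,0,0],[0,0,0]],[[0,0,0],[0,0,0]],[[0,0,0],[0,0,0]]]' 0 40
python3 - <<'E'
from h import *
show()
E
python3 -m creep '[[[0.2,0,-0.22],[0,0,0]],[[0.33,0,-0.37],[0,0,0]],[[0.33,0,-0.37],[0,0,0]],[[0.33,0,-0.37],[0,0,0]],[[0.33,0,-0.37],[0,0,0]],[[0.33,0,-0.37],[0,0,0]],[[0.2,0,-0.22],[0,0,0]],[[0,0,0],[0,0,0]],[[0,0,0],[0,0,0]]]'
python3 - <<'E'
from h import *
from plant import *
show()
for n in("scene",):
    c=read_camera(n);i=c["img"][...,::-1][180:320,230:370]
    cv2.imwrite(f"pics/{n}6.png",cv2.resize(i,None,fx=4.2,fy=4.2,interpolation=cv2.INTER_CUBIC))
E
```

```text
t: 12.5
tool_pos: [0.4882, -0.2906, 0.317]
orientation: [-2.855, -0.275, -1.092]
force: [0.7, -1.4, -1.0]
opening: 0.0139
t 12.5 tcp [ 488.2  -290.61  316.97] grasp mm [ 597.72 -268.74  192.41] F [ 0.67 -1.36 -1.03] open mm 13.927672875929387 q [-0.82 -0.08  1.96  0.76  0.98  0.21]
yaw 11.29310008739706 tilt 48.12053938417742 jaw tilt -0.1859941845827813
t: 13.25
tool_pos: [0.4882, -0.2906, 0.348]
orientation: [-2.855, -0.276, -1.092]
force: [0.4, -0.1, -2.9]
opening: 0.0138
t 13.25 tcp [ 488.23 -290.63  348.01] grasp mm [ 597.77 -268.75  223.47] F [ 0.38 -0.14 -2.95] open mm 13.810174700049137 q [-0.82 -0.12  1.93  0.73  1.02  0.26]
yaw 11.294244454022289 tilt 48.1087748293368 jaw tilt -0.16707279205270698
```

View pics/scene6.png

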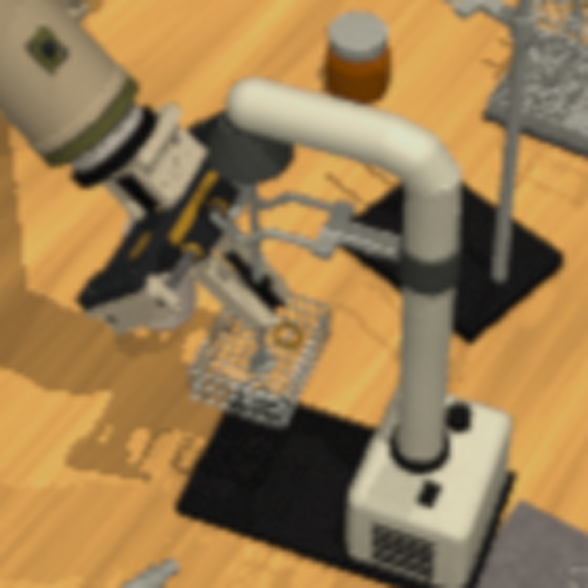

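The basket is held level at 31 mm lift (ring at (287,335) still inside). Backing out from under the nozzle.

```bash

python3 -m creep '[[[-0.22,0,-0.2],[0,0,0]],[[-0.45,0,-0.4],[0,0,0]],[[-0.74,0,-0.67],[0,0,0]],[[-0.74,0,-0.67],[0,0,0]],[[-0.74,0,-0.67],[0,0,0]],[[-0.74,0,-0.67],[0,0,0]],[[-0.74,0,-0.67],[0,0,0]],[[-0.74,0,-0.67],[0,0,0]],[[-0.74,0,-0.67],[0,0,0]],[[-0.6,0,-0.54],[0,0,0]],[[-0.3,0,-0.27],[0,0,0]],[[0,0,0],[0,0,0]]]'
python3 -m creep '[[[0.3,0,-0.33],[0,0,0]],[[0.7,0,-0.77],[0,0,0]],[[0.9,0,-1],[0,0,0]],[[0.9,0,-1],[0,0,0]],[[0.7,0,-0.77],[0,0,0]],[[0.3,0,-0.33],[0,0,0]],[[0,0,0],[0,0,0]]]'
cat >> h.py <<'E'
def path(g1,yaw1,tilt,n):
    """rows for straight grasp-point line + yaw turn in n equal rows (body frame), from measured pose"""
    s,R,g=st(); w=rel(yaw1,tilt,R); p=s["tool_pos"].copy()
    R0=R
    gs=g
    for k in range(n):
        R1=R0@Ro.from_rotvec(np.deg2rad(w)*(k+1)/n).as_matrix()
        gk=gs+(np.asarray(g1)-gs)*(k+1)/n
        p1=gk-.1673*R1[:,2]
        print(k,"shift",R.T@(p1-p)*100,"turn",w/n)
        R,p=R1,p1
E
python3 - <<'E'
from h import *
show()
path([.51,.037,.28],-12.9,48,14)
E
```

```text
t: 14.3
tool_pos: [0.3981, -0.3085, 0.3482]
orientation: [-2.856, -0.274, -1.092]
force: [-0.1, -0.0, -2.5]
opening: 0.0137
t: 14.88
tool_pos: [0.3996, -0.3085, 0.4072]
orientation: [-2.857, -0.278, -1.096]
force: [-0.7, -0.5, -3.8]
opening: 0.0137
t 14.88 tcp [ 399.63 -308.54  407.24] grasp mm [ 509.4  -286.96  282.85] F [-0.74 -0.47 -3.8 ] open mm 13.693465930052623 q [-1.   -0.32  1.99  0.72  1.24  0.21]
yaw 11.123914925715667 tilt 48.03250643471812 jaw tilt -0.0005832928026223534
0 shift [ 0.32 -2.6   0.32] turn [-1.15  0.    1.28]
1 shift [ 0.27 -2.62  0.27] turn [-1.15  0.    1.28]
2 shift [ 0.22 -2.63  0.23] turn [-1.15  0.    1.28]
3 shift [ 0.17 -2.64  0.18] turn [-1.15  0.    1.28]
4 shift [ 0.12 -2.64  0.14] turn [-1.15  0.    1.28]
5 shift [ 0.07 -2.65  0.09] turn [-1.15  0.    1.28]
6 shift [ 0.02 -2.65  0.04] turn [-1.15  0.    1.28]
7 shift [-0.03 -2.65 -0.  ] turn [-1.15  0.    1.28]
8 shift [-0.09 -2.65 -0.05] turn [-1.15  0.    1.28]
9 shift [-0.14 -2.64 -0.1 ] turn [-1.15  0.    1.28]
10 shift [-0.19 -2.64 -0.14] turn [-1.15  0.    1.28]
11 shift [-0.24 -2.63 -0.19] turn [-1.15  0.    1.28]
12 shift [-0.29 -2.62 -0.23] turn [-1.15  0.    1.28]
13 shift [-0.34 -2.61 -0.28] turn [-1.15  0.    1.28]
```

```bash

python3 -m creep '[[[0.1,-0.9,0.1],[-0.4,0,0.45]],[[0.22,-1.85,0.22],[-0.8,0,0.9]],[[0.2,-1.85,0.2],[-0.8,0,0.9]],[[0.18,-1.85,0.18],[-0.8,0,0.9]],[[0.15,-1.85,0.16],[-0.8,0,0.9]],[[0.13,-1.85,0.14],[-0.8,0,0.9]],[[0.1,-1.85,0.11],[-0.8,0,0.9]],[[0.08,-1.85,0.09],[-0.8,0,0.9]],[[0.05,-1.85,0.06],[-0.8,0,0.9]],[[0.02,-1.85,0.03],[-0.8,0,0.9]]]'
python3 - <<'E'
from h import *
show()
path([.51,.037,.28],-12.9,48,10)
E
```

```text
t: 15.72
tool_pos: [0.3983, -0.1307, 0.4032]
orientation: [-2.933, 0.013, -1.12]
force: [0.3, 0.7, -2.4]
opening: 0.0139
t 15.72 tcp [ 398.31 -130.73  403.17] grasp mm [ 509.81 -130.85  278.44] F [ 0.33  0.69 -2.44] open mm 13.881993495351024 q [-0.62 -0.78  2.3   0.47  1.04  0.84]
yaw -0.06470546507797738 tilt 48.20637414910671 jaw tilt -0.29552974219721045
0 shift [-0.01 -1.93 -0.01] turn [-0.86  0.02  0.91]
1 shift [-0.03 -1.93 -0.03] turn [-0.86  0.02  0.91]
2 shift [-0.06 -1.93 -0.06] turn [-0.86  0.02  0.91]
3 shift [-0.09 -1.92 -0.09] turn [-0.86  0.02  0.91]
4 shift [-0.11 -1.92 -0.11] turn [-0.86  0.02  0.91]
5 shift [-0.14 -1.92 -0.14] turn [-0.86  0.02  0.91]
6 shift [-0.17 -1.91 -0.16] turn [-0.86  0.02  0.91]
7 shift [-0.19 -1.91 -0.19] turn [-0.86  0.02  0.91]
8 shift [-0.22 -1.9  -0.21] turn [-0.86  0.02  0.91]
9 shift [-0.25 -1.89 -0.23] turn [-0.86  0.02  0.91]
```

```bash

python3 -m creep '[[[0.3,-1.93,0.26],[-0.86,0,0.91]],[[0.27,-1.93,0.24],[-0.86,0,0.91]],[[-0.06,-1.93,-0.06],[-0.86,0,0.91]],[[-0.09,-1.92,-0.09],[-0.86,0,0.91]],[[-0.11,-1.92,-0.11],[-0.86,0,0.91]],[[-0.14,-1.92,-0.14],[-0.86,0,0.91]],[[-0.17,-1.91,-0.16],[-0.86,0,0.91]],[[-0.19,-1.91,-0.19],[-0.86,0,0.91]],[[-0.5,-1.8,-0.45],[-0.86,0,0.91]],[[-0.3,-1,-0.28],[-0.86,0,0.91]],[[0,0,0],[0,0,0]],[[0,0,0],[0,0,0]]]'
python3 - <<'E'
from h import *
from plant import *
show(target=[.51,.037,.228],yaw=-12.9,tilt=48)
for n in("scene","top"):
    c=read_camera(n);i=c["img"][...,::-1]
    i=i[120:290,260:430] if n=="scene" else i[110:250,250:390]
    cv2.imwrite(f"pics/{n}7.png",cv2.resize(i,None,fx=3.5,fy=3.5,interpolation=cv2.INTER_CUBIC))
E
```

```text
t: 16.72
tool_pos: [0.4026, 0.0528, 0.4042]
orientation: [2.845, -0.314, 1.084]
force: [-0.4, -0.1, -2.5]
opening: 0.0137
t 16.72 tcp [402.59  52.79 404.19] grasp mm [511.16  28.14 279.31] F [-0.4  -0.1  -2.45] open mm 13.684265884921425 q [ 0.11 -0.82  2.32 -0.27  0.96  1.97]
yaw -12.794764694799108 tilt 48.285295313809485 jaw tilt 0.1235418525584666
rot rel deg [-0.07  0.29  0.26] rows 0.040166382782430794
after that rot, shift cm in new tool frame [-3.75 -0.86  3.6 ]
shift cm tool frame for grasp pt [-3.64 -0.85  3.62]
```

View pics/scene7.png

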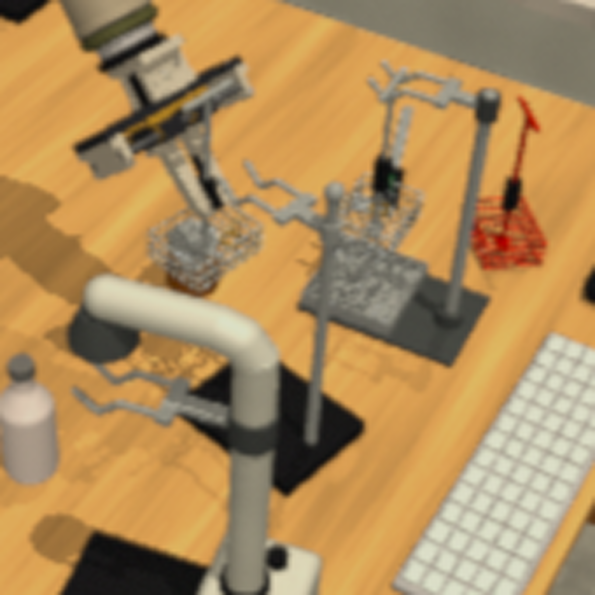

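View pics/top7.png

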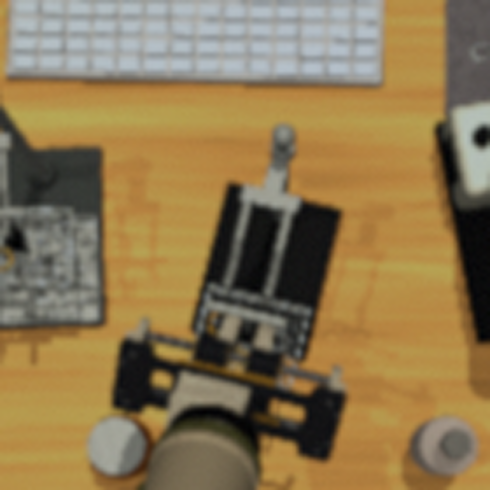

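```bash

python3 -m creep '[[[-0.3,-0.14,0.3],[0,0.05,0.04]],[[-0.68,-0.14,0.66],[0,0.05,0.04]],[[-0.68,-0.14,0.66],[0,0.05,0.04]],[[-0.68,-0.14,0.66],[0,0.05,0.04]],[[-0.68,-0.14,0.66],[0,0.05,0.04]],[[-0.5,-0.14,0.48],[0,0.05,0.04]],[[-0.2,0,0.2],[0,0,0]],[[0,0,0],[0,0,0]],[[0,0,0],[0,0,0]]]'
python3 - <<'E'
from h import *
from plant import *
show(target=[.562,.0247,.225],yaw=-12.9,tilt=48)
for n in("scene","top"):
    c=read_camera(n); cv2.imwrite(f"pics/{n}8f.png",c["img"][...,::-1]);i=c["img"][...,::-1]
    i=i[140:240,300:400] if n=="scene" else i[130:230,270:370]
    cv2.imwrite(f"pics/{n}8.png",cv2.resize(i,None,fx=6,fy=6,interpolation=cv2.INTER_CUBIC))
E
```

```text
t: 17.57
tool_pos: [0.4014, 0.061, 0.3532]
orientation: [2.84, -0.324, 1.094]
force: [-0.2, 0.2, -3.1]
opening: 0.014
t 17.57 tcp [401.35  60.99 353.23] grasp mm [510.71  35.85 229.14] F [-0.19  0.22 -3.15] open mm 13.975261053202487 q [ 0.14 -0.8   2.41 -0.32  0.86  2.06]
yaw -12.949684447437333 tilt 47.87896121082327 jaw tilt -0.05641931244411918
rot rel deg [ 0.03 -0.12 -0.12] rows 0.017051155353970802
after that rot, shift cm in new tool frame [ 3.66 -0.05  3.82]
shift cm tool frame for grasp pt [ 3.62 -0.07  3.83]
```

View pics/scene8.png

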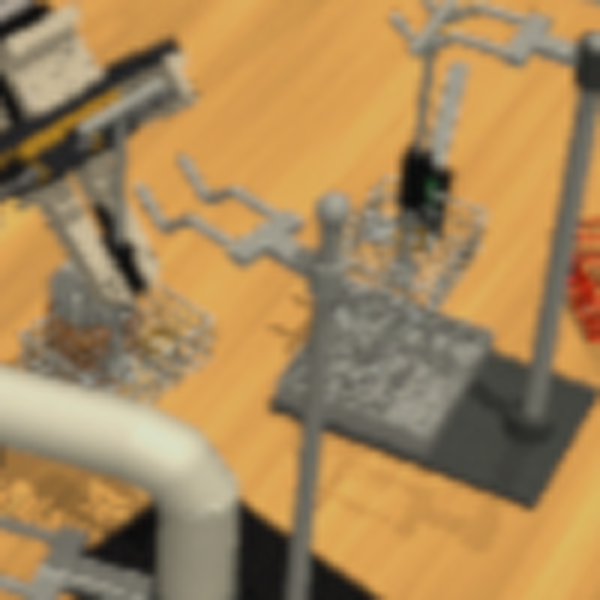

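View pics/top8.png

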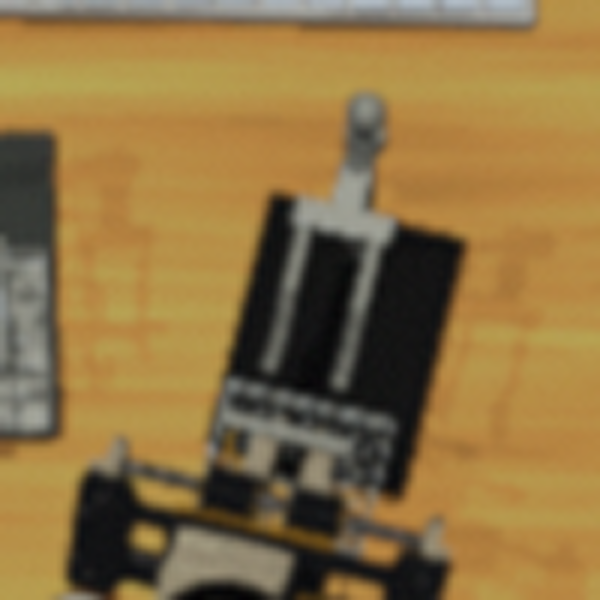

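```bash
python3 - <<'E'
from h import *
for p in ([.5107,.0359,.3525],[.562,.0247,.315],np.array([.5107,.0359,.3525])+.034*np.array([.2236,.9747,0]),np.array([.5107,.0359,.3525])-.034*np.array([.2236,.9747,0])):
    u=proj("top",p); print((u-[270,130]+.5)*6)
for s in (1,-1):
    u=proj("top",np.array([.562,.0247,.326])-.02*np.array([.9747,-.2236,0])+s*.018*np.array([.2236,.9747,0])); print("tip",(u-[270,130]+.5)*6)
E
```

```text
[289.81 428.89]
[316.53 336.53]
[221.77 411.63]
[357.99 446.18]
tip [271.19 362.82]
tip [341.41 380.57]
```

Bar lines up with the prongs (top8: bar centre (286,425), prong tips (270,370) and (342,387)). Going in.

```bash

python3 -m creep '[[[0.25,0,0.22],[0,0,0]],[[0.52,0,0.47],[0,0,0]],[[0.52,0,0.47],[0,0,0]],[[0.52,0,0.47],[0,0,0]],[[0.52,0,0.47],[0,0,0]],[[0.52,0,0.47],[0,0,0]],[[0.52,0,0.47],[0,0,0]],[[0.35,0,0.35],[0,-0.05,0]],[[0.1,0,0.1],[0,-0.05,0]],[[0,0,0],[0,0,0]],[[0,0,0],[0,0,0]]]'
python3 - <<'E'
from h import *
from plant import *
show(target=[.562,.0247,.1924],yaw=-12.9,tilt=48)
for n in("scene","top"):
    c=read_camera(n); i=c["img"][...,::-1]
    i=i[140:240,300:400] if n=="scene" else i[130:230,270:370]
    cv2.imwrite(f"pics/{n}9.png",cv2.resize(i,None,fx=6,fy=6,interpolation=cv2.INTER_CUBIC))
E
```

```text
t: 18.58
tool_pos: [0.4517, 0.0492, 0.3529]
orientation: [2.842, -0.325, 1.091]
force: [-0.5, 1.1, -2.4]
opening: 0.0134
t 18.58 tcp [451.67  49.24 352.9 ] grasp mm [560.75  24.1  228.57] F [-0.55  1.1  -2.36] open mm 13.442962205911261 q [ 0.08 -0.61  2.29 -0.3   0.77  2.02]
yaw -12.976707783779652 tilt 48.00070345758121 jaw tilt -0.055677151442536106
rot rel deg [ 0.05  0.   -0.14] rows 0.019748542265744202
after that rot, shift cm in new tool frame [-2.34 -0.07  2.76]
shift cm tool frame for grasp pt [-2.34 -0.08  2.76]
```

View pics/scene9.png

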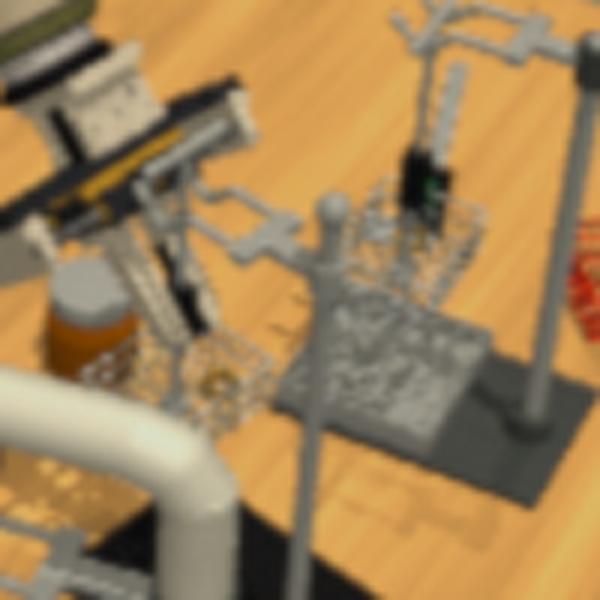

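View pics/top9.png

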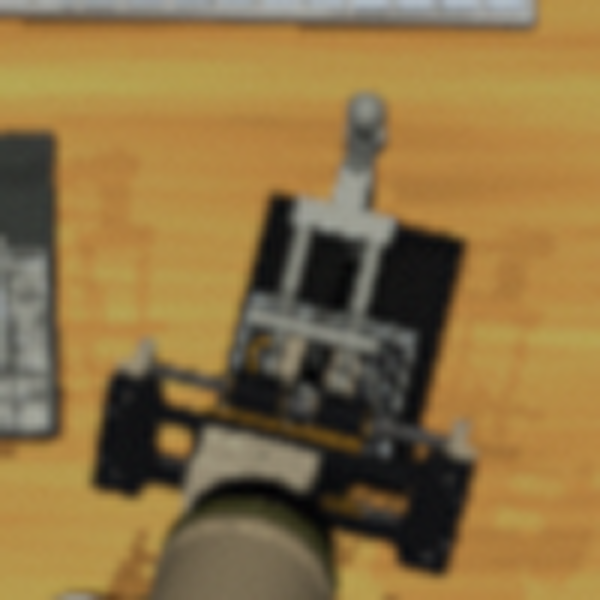

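```bash

python3 -m creep '[[[-0.15,-0.01,0.18],[0,0,0]],[[-0.32,-0.01,0.37],[0,0,0]],[[-0.32,-0.01,0.37],[0,0,0]],[[-0.32,-0.01,0.37],[0,0,0]],[[-0.32,-0.01,0.37],[0,0,0]],[[-0.32,-0.01,0.37],[0,0,0]],[[-0.3,0,0.35],[0,0,0]],[[-0.15,0,0.18],[0,0,0]],[[0,0,0],[0,0,0]],[[0,0,0],[0,0,0]]]'
python3 - <<'E'
from h import *
show(target=[.562,.0247,.1924],yaw=-12.9,tilt=48)
E
```

```text
t: 19.52
tool_pos: [0.4526, 0.0497, 0.3191]
orientation: [2.841, -0.325, 1.091]
force: [-0.5, 0.8, -2.9]
opening: 0.0135
t 19.52 tcp [452.65  49.67 319.09] grasp mm [561.75  24.54 194.78] F [-0.49  0.76 -2.94] open mm 13.505662209284193 q [ 0.08 -0.56  2.33 -0.32  0.69  2.06]
yaw -12.972726175488981 tilt 47.99430076428493 jaw tilt -0.051897988538939885
rot rel deg [ 0.05 -0.01 -0.13] rows 0.018534567446793233
after that rot, shift cm in new tool frame [-0.14 -0.01  0.19]
shift cm tool frame for grasp pt [-0.14 -0.02  0.19]
```

```bash

python3 -m creep '[[[-0.1,0,0.11],[0,0,0]],[[-0.1,0,0.11],[0,0,0]],[[0,0,0],[0,0,0]],[[0,0,0],[0,0,0]]]'
python3 - <<'E'
from h import *
from plant import *
show(target=[.562,.0247,.1924],yaw=-12.9,tilt=48)
for n in("scene","top"):
    c=read_camera(n); i=c["img"][...,::-1]
    i=i[140:240,300:400] if n=="scene" else i[130:230,270:370]
    cv2.imwrite(f"pics/{n}10.png",cv2.resize(i,None,fx=6,fy=6,interpolation=cv2.INTER_CUBIC))
E
```

```text
t: 19.85
tool_pos: [0.453, 0.0497, 0.317]
orientation: [2.841, -0.325, 1.094]
force: [1.4, -0.2, 0.6]
opening: 0.0137
t 19.85 tcp [452.95  49.7  317.  ] grasp mm [562.29  24.58 192.89] F [ 1.45 -0.16  0.61] open mm 13.680081034732307 q [ 0.08 -0.56  2.33 -0.33  0.68  2.06]
yaw -12.934851624301208 tilt 47.88995494352867 jaw tilt -0.08051754682133658
rot rel deg [ 0.02 -0.11 -0.15] rows 0.020556772575507715
after that rot, shift cm in new tool frame [-0.02  0.    0.02]
shift cm tool frame for grasp pt [-0.06 -0.    0.02]
```

View pics/scene10.png

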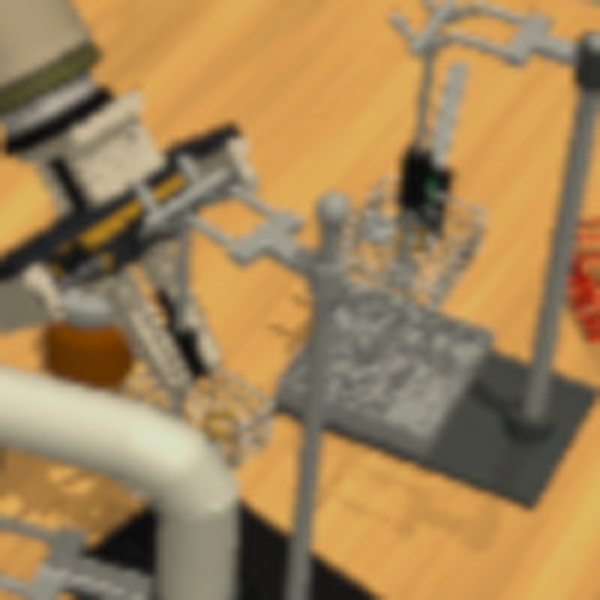

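View pics/top10.png

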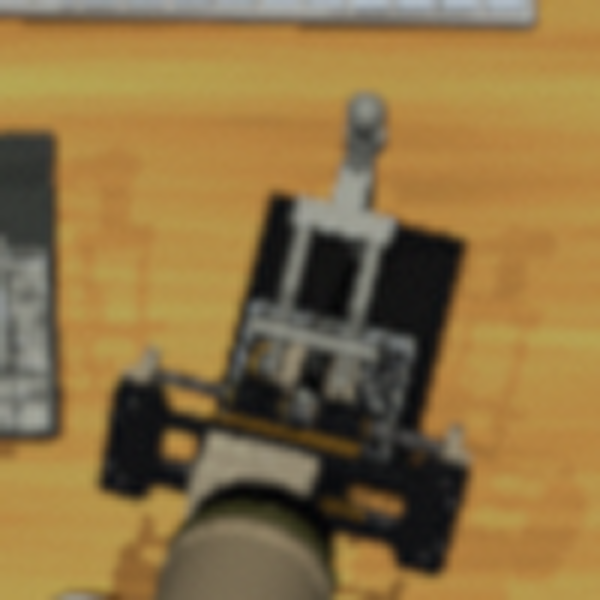

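```bash

python3 -m creep '[[[-0.07,0,0.08],[0,0,0]],[[0,0,0],[0,0,0]],[[0,0,0],[0,0,0]]]'
python3 -m creep '[[[0,0,0],[0,0,0]],[[0,0,0],[0,0,0]],[[0,0,0],[0,0,0]],[[0,0,0],[0,0,0]],[[0,0,0],[0,0,0]],[[0,0,0],[0,0,0]]]' 55
python3 - <<'E'
from h import *
from plant import *
show()
for n in("scene","top"):
    c=read_camera(n); i=c["img"][...,::-1]
    i=i[140:240,300:400] if n=="scene" else i[130:230,270:370]
    cv2.imwrite(f"pics/{n}11.png",cv2.resize(i,None,fx=6,fy=6,interpolation=cv2.INTER_CUBIC))
E
```

```text
t: 20.2
tool_pos: [0.4532, 0.0497, 0.3164]
orientation: [2.84, -0.325, 1.095]
force: [1.3, -1.4, 5.5]
opening: 0.0142
t: 20.7
tool_pos: [0.4525, 0.0497, 0.3148]
orientation: [2.842, -0.325, 1.09]
force: [-0.0, 0.6, -0.1]
opening: 0.0481
t 20.7 tcp [452.5   49.72 314.81] grasp mm [561.55  24.6  190.44] F [-0.05  0.61 -0.12] open mm 48.12110563947813 q [ 0.08 -0.56  2.34 -0.33  0.68  2.06]
yaw -12.971938612198871 tilt 48.01893756471496 jaw tilt -0.05102764119520743
```

View pics/scene11.png

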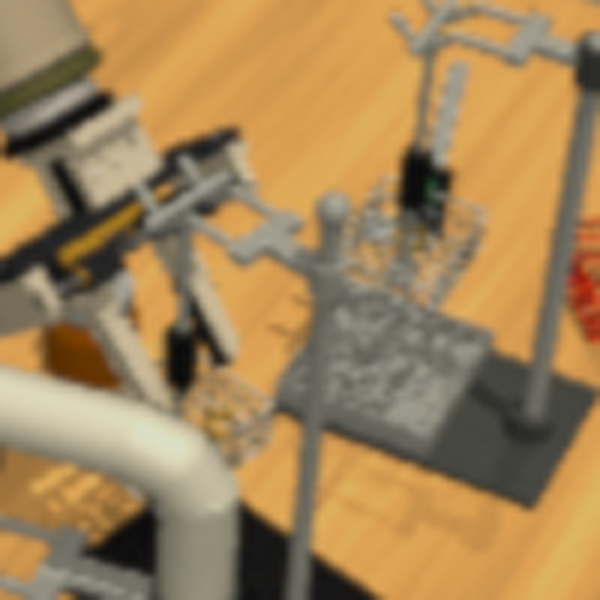

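View pics/top11.png

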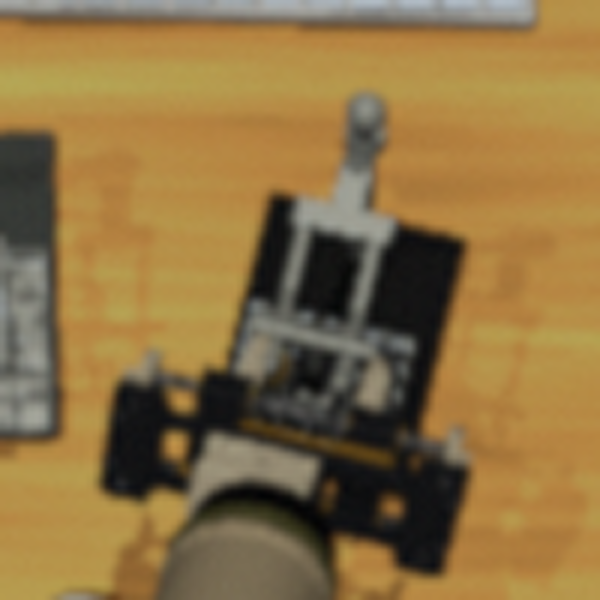

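Dry basket hangs free (scene11: bar across both prongs at (185,200), grip at (180,350) clear of both fingers). Withdrawing along the tool axis.

```bash

python3 -m creep '[[[0,0,-0.6],[0,0,0]],[[0,0,-1.2],[0,0,0]],[[0,0,-1.5],[0,0,0]],[[0,0,-1.5],[0,0,0]],[[0,0,-1.5],[0,0,0]],[[0,0,-1.2],[0,0,0]],[[0,0,-0.5],[0,0,0]],[[0,0,0],[0,0,0]]]'
python3 - <<'E'
from h import *
show()
path([.51,.252,.22],3,48,12)
E
```

```text
t: 21.47
tool_pos: [0.4003, 0.062, 0.3763]
orientation: [2.841, -0.325, 1.096]
force: [-0.3, -0.2, 0.4]
opening: 0.0511
t 21.47 tcp [400.26  61.96 376.26] grasp mm [509.79  36.95 252.3 ] F [-0.35 -0.21  0.36] open mm 51.123879078587066 q [ 0.14 -0.82  2.37 -0.31  0.91  2.04]
yaw -12.86220467387653 tilt 47.81265719797404 jaw tilt -0.12261559824645195
0 shift [-0.47 -1.49 -0.07] turn [ 0.89 -0.02 -1.  ]
1 shift [-0.44 -1.5  -0.04] turn [ 0.89 -0.02 -1.  ]
2 shift [-0.41 -1.5  -0.01] turn [ 0.89 -0.02 -1.  ]
3 shift [-0.38 -1.51  0.02] turn [ 0.89 -0.02 -1.  ]
4 shift [-0.35 -1.52  0.04] turn [ 0.89 -0.02 -1.  ]
5 shift [-0.32 -1.52  0.07] turn [ 0.89 -0.02 -1.  ]
6 shift [-0.29 -1.53  0.1 ] turn [ 0.89 -0.02 -1.  ]
7 shift [-0.26 -1.53  0.13] turn [ 0.89 -0.02 -1.  ]
8 shift [-0.23 -1.53  0.15] turn [ 0.89 -0.02 -1.  ]
9 shift [-0.2  -1.53  0.18] turn [ 0.89 -0.02 -1.  ]
10 shift [-0.16 -1.53  0.21] turn [ 0.89 -0.02 -1.  ]
11 shift [-0.13 -1.53  0.24] turn [ 0.89 -0.02 -1.  ]
```

```bash

python3 -m creep '[[[-0.47,-1.49,-0.07],[0.89,0,-1]],[[-0.44,-1.5,-0.04],[0.89,0,-1]],[[-0.41,-1.5,0],[0.89,0,-1]],[[-0.38,-1.51,0.02],[0.89,0,-1]],[[-0.35,-1.52,0.04],[0.89,0,-1]],[[-0.32,-1.52,0.07],[0.89,0,-1]],[[-0.29,-1.53,0.1],[0.89,0,-1]],[[-0.26,-1.53,0.13],[0.89,0,-1]],[[-0.23,-1.53,0.15],[0.89,0,-1]],[[-0.2,-1.53,0.18],[0.89,0,-1]],[[-0.16,-1.53,0.21],[0.89,0,-1]],[[-0.13,-1.53,0.24],[0.89,0,-1]]]'
python3 -m creep '[[[0,0,0],[0,0,0]],[[0,0,0],[0,0,0]]]'
python3 - <<'E'
from h import *
from plant import *
show(target=[.604,.257,.192],yaw=3,tilt=48)
for n in("scene","top"):
    c=read_camera(n); cv2.imwrite(f"pics/{n}12f.png",c["img"][...,::-1]); i=c["img"][...,::-1]
    i=i[110:250,290:430] if n=="scene" else i[120:220,220:340]
    cv2.imwrite(f"pics/{n}12.png",cv2.resize(i,None,fx=4.2 if n=="scene" else 6,fy=4.2 if n=="scene" else 6,interpolation=cv2.INTER_CUBIC))
E
```

```text
t: 22.47
tool_pos: [0.3984, 0.2465, 0.3414]
orientation: [-2.916, -0.08, -1.118]
force: [0.4, -0.6, -0.4]
opening: 0.0512
t: 22.63
tool_pos: [0.3983, 0.246, 0.3414]
orientation: [-2.917, -0.08, -1.117]
force: [0.3, -0.2, -0.0]
opening: 0.0511
t 22.63 tcp [398.27 246.01 341.4 ] grasp mm [509.85 251.77 216.88] F [ 0.33 -0.2  -0.02] open mm 51.10380698468253 q [ 0.58 -0.5   2.25 -0.49  0.8   2.34]
yaw 2.9543739409057226 tilt 48.0986037106085 jaw tilt 0.1146663497231195
rot rel deg [0.03 0.1  0.14] rows 0.019403049612682015
after that rot, shift cm in new tool frame [ 5.31 -0.02  8.16]
shift cm tool frame for grasp pt [ 5.36 -0.02  8.15]
```

View pics/scene12.png

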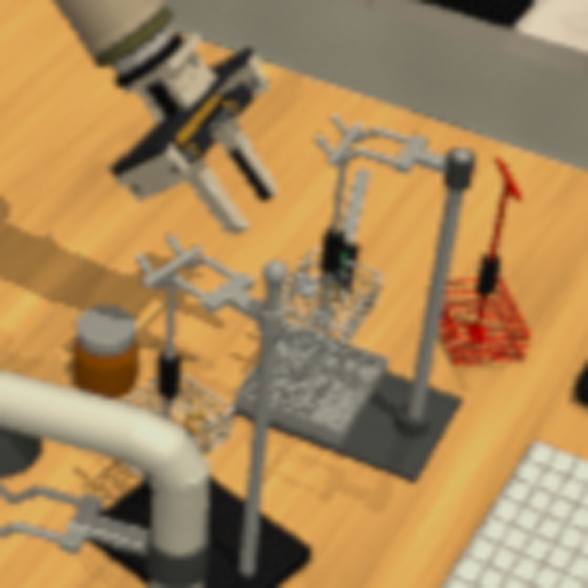

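View pics/top12.png

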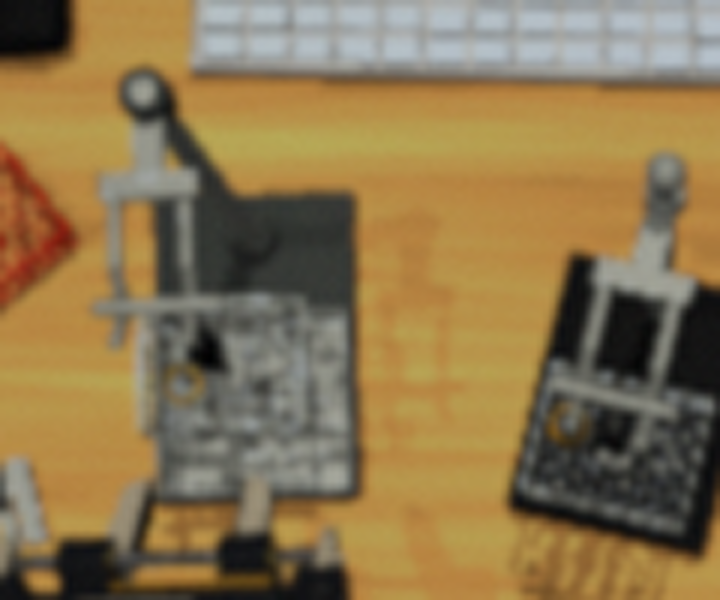

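```bash

python3 -m creep '[[[0.4,0,0.6],[0,0,0]],[[0.7,0,1.08],[0,0.03,0.05]],[[0.7,0,1.08],[0,0.03,0.05]],[[0.7,0,1.08],[0,0.03,0.05]],[[0.7,0,1.08],[0,0,0]],[[0.7,0,1.08],[0,0,0]],[[0.7,0,1.08],[0,0,0]],[[0.5,0,0.75],[0,0,0]],[[0.2,0,0.3],[0,0,0]],[[0,0,0],[0,0,0]],[[0,0,0],[0,0,0]]]'
python3 - <<'E'
from h import *
from plant import *
show(target=[.604,.257,.192],yaw=3,tilt=48)
for n in("scene","top"):
    c=read_camera(n); i=c["img"][...,::-1]
    i=i[110:210,320:420] if n=="scene" else i[130:230,210:310]
    cv2.imwrite(f"pics/{n}13.png",cv2.resize(i,None,fx=6,fy=6,interpolation=cv2.INTER_CUBIC))
E
```

```text
t: 23.65
tool_pos: [0.4922, 0.2502, 0.3177]
orientation: [-2.914, -0.072, -1.121]
force: [-0.7, 0.3, 1.0]
opening: 0.0515
t 23.65 tcp [492.24 250.16 317.7 ] grasp mm [604.24 255.89 193.56] F [-0.71  0.33  1.  ] open mm 51.499658029991664 q [ 0.47 -0.21  2.07 -0.48  0.64  2.28]
yaw 2.9273883668763894 tilt 47.904025998830456 jaw tilt -0.05629831650249728
rot rel deg [ 0.05 -0.1  -0.14] rows 0.019422626057768327
after that rot, shift cm in new tool frame [-0.09 -0.1   0.1 ]
shift cm tool frame for grasp pt [-0.12 -0.11  0.1 ]
```

View pics/scene13.png

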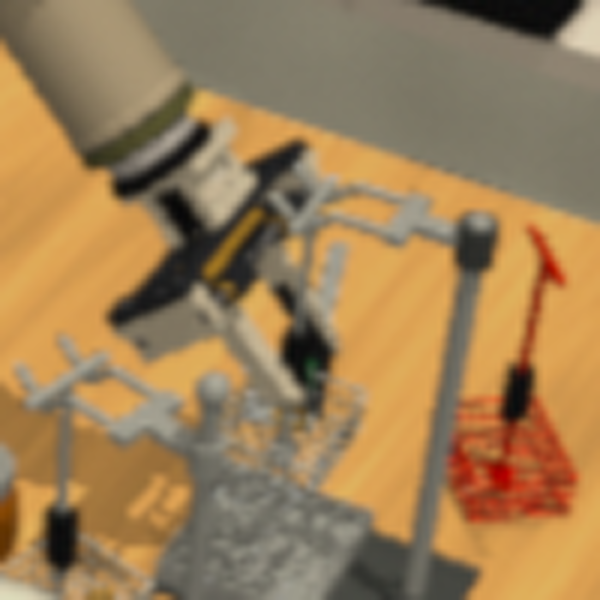

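View pics/top13.png

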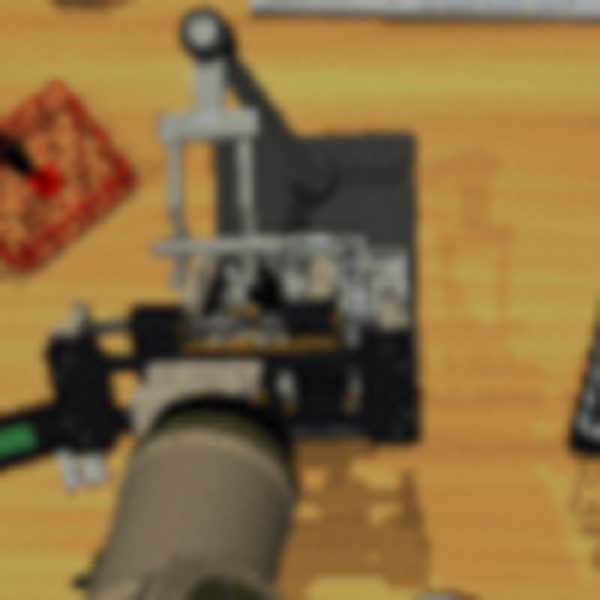

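Grip sits midway between the fingers (top13: grip (265,290), fingers 205 and 320). Closing and lifting.

```bash

python3 -m creep '[[[0,0,0],[0,0,0]],[[0,0,0],[0,0,0]],[[0,0,0],[0,0,0]],[[0,0,0],[0,0,0]],[[0,0,0],[0,0,0]],[[0,0,0],[0,0,0]],[[0,0,0],[0,0,0]]]' 0 40
python3 - <<'E'
from h import *
show()
E
python3 -m creep '[[[0.2,0,-0.22],[0,0,0]],[[0.33,0,-0.37],[0,0,0]],[[0.33,0,-0.37],[0,0,0]],[[0.33,0,-0.37],[0,0,0]],[[0.33,0,-0.37],[0,0,0]],[[0.33,0,-0.37],[0,0,0]],[[0.2,0,-0.22],[0,0,0]],[[0,0,0],[0,0,0]],[[0,0,0],[0,0,0]]]'
python3 - <<'E'
from h import *
from plant import *
show()
for n in("scene",):
    c=read_camera(n);i=c["img"][...,::-1][110:210,320:420]
    cv2.imwrite(f"pics/{n}14.png",cv2.resize(i,None,fx=6,fy=6,interpolation=cv2.INTER_CUBIC))
E
```

```text
t: 24.33
tool_pos: [0.4921, 0.2507, 0.3178]
orientation: [-2.913, -0.074, -1.121]
force: [-0.6, 1.6, -0.4]
opening: 0.0137
t 24.33 tcp [492.08 250.73 317.8 ] grasp mm [604.11 256.6  193.69] F [-0.59  1.65 -0.38] open mm 13.675302127663347 q [ 0.47 -0.21  2.07 -0.48  0.64  2.28]
yaw 2.9996254491541685 tilt 47.88683102388038 jaw tilt -0.0593818167368564
t: 25.08
tool_pos: [0.492, 0.2507, 0.3489]
orientation: [-2.913, -0.074, -1.122]
force: [0.7, 0.4, -2.9]
opening: 0.0136
t 25.08 tcp [492.02 250.66 348.87] grasp mm [604.11 256.54 224.82] F [ 0.68  0.38 -2.91] open mm 13.609747109057848 q [ 0.47 -0.25  2.05 -0.44  0.7   2.24]
yaw 3.004265351834539 tilt 47.85962820562307 jaw tilt -0.07505363621168347
```

View pics/scene14.png

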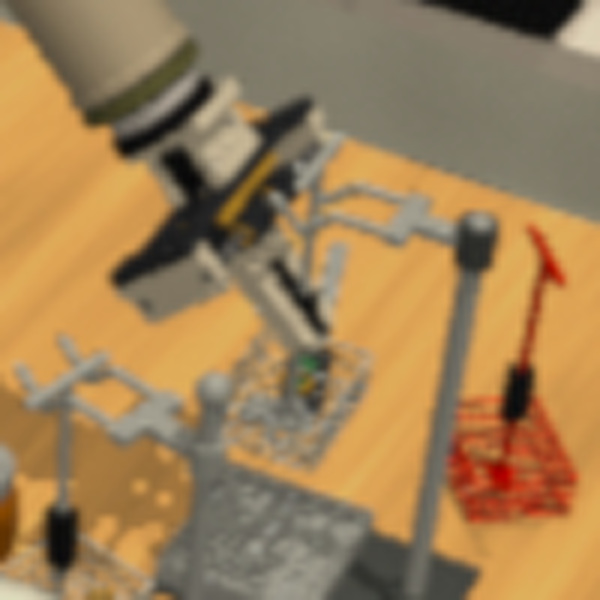

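```bash

python3 -m creep '[[[-0.22,0,-0.2],[0,0,0]],[[-0.45,0,-0.4],[0,0,0]],[[-0.74,0,-0.67],[0,0,0]],[[-0.74,0,-0.67],[0,0,0]],[[-0.74,0,-0.67],[0,0,0]],[[-0.74,0,-0.67],[0,0,0]],[[-0.74,0,-0.67],[0,0,0]],[[-0.74,0,-0.67],[0,0,0]],[[-0.74,0,-0.67],[0,0,0]],[[-0.6,0,-0.54],[0,0,0]],[[-0.3,0,-0.27],[0,0,0]],[[0,0,0],[0,0,0]]]'
python3 - <<'E'
from reach import *
show()
q=[.58,-.5,2.25,-.49,.8,2.34]
for g,yaw in (([.515,.252,.3],3),([.515,.252,.4],3),([.52,.252,.46],3),([.53,.1,.46],4),([.53,.0,.46],5),([.52,-.15,.46],8),([.495,-.29,.46],11),([.495,-.29,.35],11),([.495,-.29,.225],11)):
    q,c=reach(None,0,0,48,yaw=yaw,flip=0,q0=q,g=g); print(g,q,round((2*c)**.5*100,1))
E
```

```text
t: 26.13
tool_pos: [0.4003, 0.246, 0.3483]
orientation: [-2.913, -0.075, -1.121]
force: [-0.3, 1.0, -2.1]
opening: 0.0138
t 26.13 tcp [400.34 246.04 348.33] grasp mm [512.36 251.96 224.21] F [-0.26  0.95 -2.07] open mm 13.820113463613795 q [ 0.58 -0.5   2.24 -0.49  0.8   2.33]
yaw 3.0291682102575175 tilt 47.892824947918605 jaw tilt -0.06336866845274068
[0.515, 0.252, 0.3] [ 0.58 -0.55  2.13 -0.43  0.94  2.24] 0.0
[0.515, 0.252, 0.4] [ 0.58 -0.56  1.95 -0.38  1.11  2.15] 0.0
[0.52, 0.252, 0.46] [ 0.57 -0.53  1.82 -0.36  1.2   2.11] 0.0
[0.53, 0.1, 0.46] [ 0.11 -0.72  1.94 -0.03  1.19  1.61] 0.0
[0.53, 0.0, 0.46] [-0.25 -0.75  1.96  0.23  1.24  1.24] 0.0
[0.52, -0.15, 0.46] [-0.73 -0.62  1.88  0.55  1.38  0.74] 0.0
[0.495, -0.29, 0.46] [-1.03 -0.37  1.71  0.68  1.52  0.41] 0.0
[0.495, -0.29, 0.35] [-1.03 -0.37  1.91  0.7   1.36  0.28] 0.0
[0.495, -0.29, 0.225] [-1.03 -0.29  2.08  0.75  1.18  0.11] 0.0
```

```bash

python3 -m creep '[[[0.5,0,-0.55],[0,0,0]],[[1.1,0,-1.22],[0,0,0]],[[1.6,0,-1.78],[0,0,0]],[[1.6,0,-1.78],[0,0,0]],[[1.6,0,-1.78],[0,0,0]],[[1.6,0,-1.78],[0,0,0]],[[1.6,0,-1.78],[0,0,0]],[[1.6,0,-1.78],[0,0,0]],[[1.6,0,-1.78],[0,0,0]],[[1.6,0,-1.78],[0,0,0]],[[1.1,0,-1.22],[0,0,0]],[[0.5,0,-0.55],[0,0,0]]]'
python3 - <<'E'
from h import *
show()
path([.53,0,.46],5,48,14)
E
```

```text
t: 27.13
tool_pos: [0.4008, 0.2455, 0.592]
orientation: [-2.908, -0.072, -1.127]
force: [1.3, -0.2, -2.0]
opening: 0.0137
t 27.13 tcp [400.78 245.52 592.  ] grasp mm [513.39 251.69 468.42] F [ 1.26 -0.22 -2.04] open mm 13.697601505973308 q [ 0.58 -0.54  1.82 -0.37  1.21  2.11]
yaw 3.1342245066794963 tilt 47.61818585212295 jaw tilt -0.19543656014520014
0 shift [-0.01  1.83  0.06] turn [ 0.09 -0.03 -0.12]
1 shift [-0.01  1.83  0.06] turn [ 0.09 -0.03 -0.12]
2 shift [-0.02  1.83  0.05] turn [ 0.09 -0.03 -0.12]
3 shift [-0.02  1.83  0.05] turn [ 0.09 -0.03 -0.12]
4 shift [-0.02  1.83  0.05] turn [ 0.09 -0.03 -0.12]
5 shift [-0.03  1.83  0.04] turn [ 0.09 -0.03 -0.12]
6 shift [-0.03  1.83  0.04] turn [ 0.09 -0.03 -0.12]
7 shift [-0.03  1.83  0.04] turn [ 0.09 -0.03 -0.12]
8 shift [-0.04  1.83  0.04] turn [ 0.09 -0.03 -0.12]
9 shift [-0.04  1.83  0.03] turn [ 0.09 -0.03 -0.12]
10 shift [-0.05  1.83  0.03] turn [ 0.09 -0.03 -0.12]
11 shift [-0.05  1.83  0.03] turn [ 0.09 -0.03 -0.12]
12 shift [-0.05  1.83  0.02] turn [ 0.09 -0.03 -0.12]
13 shift [-0.06  1.83  0.02] turn [ 0.09 -0.03 -0.12]
```

```bash

python3 -m creep '[[[0,0.9,0.04],[0.1,0,-0.13]],[[0,1.7,0.05],[0.1,0,-0.13]],[[0,2.2,0.05],[0.1,0,-0.13]],[[0,2.2,0.05],[0.1,0,-0.13]],[[0,2.2,0.05],[0.1,0,-0.13]],[[0,2.2,0.05],[0.1,0,-0.13]],[[0,2.2,0.05],[0.1,0,-0.13]],[[0,2.2,0.05],[0.1,0,-0.13]],[[0,2.2,0.04],[0.1,0,-0.13]],[[0,2.2,0.04],[0.1,0,-0.13]],[[0,2.2,0.04],[0.1,0,-0.13]],[[0,2.2,0.04],[0.1,0,-0.13]]]'
python3 - <<'E'
from h import *
show()
path([.495,-.29,.46],11.2,48,14)
E
```

```text
t: 28.13
tool_pos: [0.4209, -0.0008, 0.5833]
orientation: [-2.903, -0.125, -1.117]
force: [0.3, -0.3, -2.4]
opening: 0.0139
t 28.13 tcp [420.9   -0.8  583.32] grasp mm [532.67   8.48 459.17] F [ 0.27 -0.33 -2.41] open mm 13.879244356544591 q [-0.21 -0.75  1.96  0.21  1.22  1.27]
yaw 4.7515034380552335 tilt 47.90703996797798 jaw tilt 0.11502174066949453
0 shift [-0.33  2.19 -0.3 ] turn [ 0.31 -0.01 -0.33]
1 shift [-0.34  2.19 -0.31] turn [ 0.31 -0.01 -0.33]
2 shift [-0.35  2.18 -0.32] turn [ 0.31 -0.01 -0.33]
3 shift [-0.37  2.18 -0.34] turn [ 0.31 -0.01 -0.33]
4 shift [-0.38  2.18 -0.35] turn [ 0.31 -0.01 -0.33]
5 shift [-0.39  2.17 -0.36] turn [ 0.31 -0.01 -0.33]
6 shift [-0.4   2.17 -0.37] turn [ 0.31 -0.01 -0.33]
7 shift [-0.41  2.16 -0.38] turn [ 0.31 -0.01 -0.33]
8 shift [-0.43  2.16 -0.39] turn [ 0.31 -0.01 -0.33]
9 shift [-0.44  2.15 -0.4 ] turn [ 0.31 -0.01 -0.33]
10 shift [-0.45  2.15 -0.41] turn [ 0.31 -0.01 -0.33]
11 shift [-0.46  2.14 -0.42] turn [ 0.31 -0.01 -0.33]
12 shift [-0.47  2.14 -0.44] turn [ 0.31 -0.01 -0.33]
13 shift [-0.49  2.13 -0.45] turn [ 0.31 -0.01 -0.33]
```

```bash

python3 -m creep '[[[-0.33,2.19,-0.3],[0.31,0,-0.33]],[[-0.34,2.19,-0.31],[0.31,0,-0.33]],[[-0.35,2.18,-0.32],[0.31,0,-0.33]],[[-0.37,2.18,-0.34],[0.31,0,-0.33]],[[-0.38,2.18,-0.35],[0.31,0,-0.33]],[[-0.39,2.17,-0.36],[0.31,0,-0.33]],[[-0.4,2.17,-0.37],[0.31,0,-0.33]],[[-0.41,2.16,-0.38],[0.31,0,-0.33]],[[-0.43,2.16,-0.39],[0.31,0,-0.33]],[[-0.44,2.15,-0.4],[0.31,0,-0.33]],[[-0.45,2.15,-0.41],[0.31,0,-0.33]],[[-0.46,2.14,-0.42],[0.31,0,-0.33]]]'
python3 -m creep '[[[-0.45,1.8,-0.42],[0.31,0,-0.33]],[[-0.3,1.4,-0.25],[0.31,0,-0.33]],[[-0.1,0.5,-0.1],[0,0,0]],[[0,0,0],[0,0,0]]]'
python3 - <<'E'
from h import *
from plant import *
a=np.deg2rad(11.2);x=np.array([np.cos(a),np.sin(a),0])
show(target=SEAT["dryer"]-.1*x+[0,0,-.123+.033],yaw=11.2,tilt=48)
print(SEAT["dryer"]-.1*x)
for n in("scene","top"):
    c=read_camera(n);i=c["img"][...,::-1]
    i=i[130:330,220:430] if n=="scene" else i[110:250,280:480]
    cv2.imwrite(f"pics/{n}15.png",cv2.resize(i,None,fx=2.9,fy=2.9,interpolation=cv2.INTER_CUBIC))
E
```

```text
t: 29.13
tool_pos: [0.39, -0.2675, 0.5839]
orientation: [-2.862, -0.258, -1.101]
force: [-0.0, 0.4, -2.3]
opening: 0.0139
t: 29.47
tool_pos: [0.3858, -0.3057, 0.5834]
orientation: [-2.855, -0.276, -1.097]
force: [0.2, 0.3, -2.1]
opening: 0.0137
t 29.47 tcp [ 385.77 -305.73  583.4 ] grasp mm [ 495.66 -283.93  459.16] F [ 0.16  0.35 -2.08] open mm 13.667244035904599 q [-1.03 -0.38  1.72  0.68  1.51  0.41]
yaw 11.218809861384624 tilt 47.9569881167163 jaw tilt -0.11115371829919111
rot rel deg [-0.01 -0.04 -0.15] rows 0.021409110352172675
after that rot, shift cm in new tool frame [-15.4    0.45  17.63]
shift cm tool frame for grasp pt [-15.43   0.5   17.62]
[ 0.5  -0.29  0.32]
```

View pics/scene15.png

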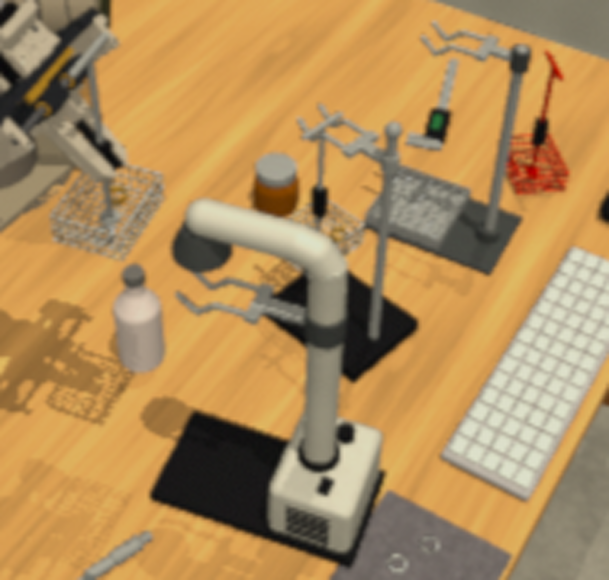

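```bash

python3 -m creep '[[[-0.6,0.04,0.69],[0,0,0]],[[-1.2,0.04,1.37],[0,0,0]],[[-1.5,0.04,1.72],[0,0,0]],[[-1.5,0.04,1.72],[0,0,0]],[[-1.5,0.04,1.72],[0,0,0]],[[-1.5,0.04,1.72],[0,0,0]],[[-1.5,0.04,1.72],[0,0,0]],[[-1.5,0.04,1.72],[0,0,0]],[[-1.5,0.04,1.72],[0,0,0]],[[-1.5,0.04,1.72],[0,0,0]],[[-1,0.04,1.14],[0,0,0]],[[-0.5,0,0.57],[0,0,0]]]'
python3 -m creep '[[[0,0,0],[0,0,0]],[[0,0,0],[0,0,0]]]'
python3 - <<'E'
from h import *
from plant import *
show(target=[.5978,-.2687,.2265],yaw=11.2,tilt=48)
for n in("scene","top"):
    c=read_camera(n);i=c["img"][...,::-1]
    i=i[180:320,230:370] if n=="scene" else i[110:250,350:490]
    cv2.imwrite(f"pics/{n}16.png",cv2.resize(i,None,fx=4.2,fy=4.2,interpolation=cv2.INTER_CUBIC))
E
```

```text
t: 30.57
tool_pos: [0.3905, -0.3064, 0.3488]
orientation: [-2.852, -0.28, -1.095]
force: [0.2, 1.0, -2.0]
opening: 0.0136
t: 30.73
tool_pos: [0.391, -0.3076, 0.3523]
orientation: [-2.854, -0.281, -1.099]
force: [-0.7, 0.3, -1.3]
opening: 0.0138
t 30.73 tcp [ 391.02 -307.62  352.29] grasp mm [ 501.1  -285.72  228.23] F [-0.75  0.32 -1.31] open mm 13.813266834988294 q [-1.02 -0.29  2.07  0.75  1.17  0.12]
yaw 11.250126830725971 tilt 47.86596515399174 jaw tilt -0.010214237942934532
rot rel deg [-0.03 -0.13  0.02] rows 0.018877517241460563
after that rot, shift cm in new tool frame [7.22 0.2  6.7 ]
shift cm tool frame for grasp pt [7.16 0.22 6.71]
```

View pics/scene16.png

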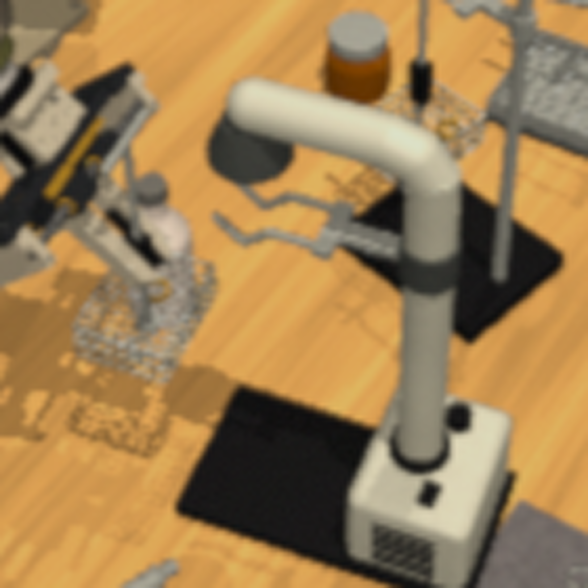

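View pics/top16.png

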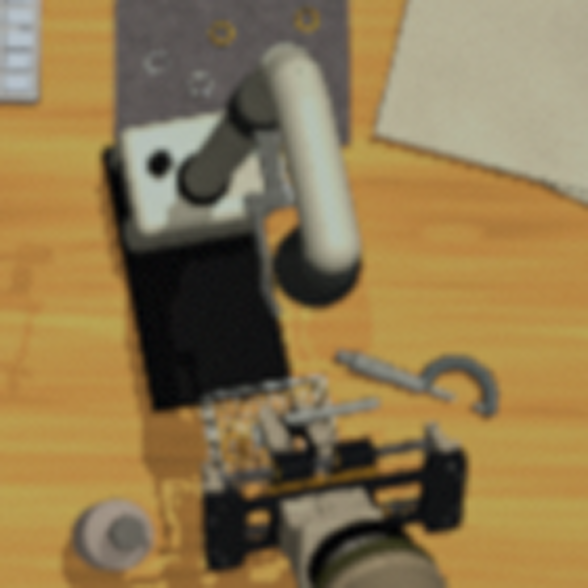

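```bash
python3 - <<'E'
from h import *
f=lambda x,y:(230+x/4.2-.38,180+y/4.2-.38)
np.set_printoptions(precision=4)
for p,z in (((243,243),.3075),((270,207),.3075),((216,215),.327),((242,186),.327)): print(onz("scene",*f(*p),z))
E
```

```text
[ 0.6026 -0.2891  0.3075]
[ 0.5992 -0.2511  0.3075]
[ 0.5828 -0.2918  0.327 ]
[ 0.582  -0.2597  0.327 ]
```

```bash

python3 -m creep '[[[0.3,0.03,0.28],[0,0,0]],[[0.55,0.04,0.51],[0,0,0]],[[0.7,0.04,0.65],[0,-0.03,0]],[[0.7,0.04,0.65],[0,-0.03,0]],[[0.7,0.04,0.65],[0,-0.03,0]],[[0.7,0.02,0.65],[0,-0.03,0]],[[0.7,0,0.65],[0,0,0]],[[0.7,0,0.65],[0,0,0]],[[0.7,0,0.65],[0,0,0]],[[0.7,0,0.65],[0,0,0]],[[0.5,0,0.46],[0,0,0]],[[0.2,0,0.18],[0,0,0]]]'
python3 -m creep '[[[0,0,0],[0,0,0]],[[0,0,0],[0,0,0]]]'
python3 - <<'E'
from h import *
from plant import *
show(target=[.5978,-.2687,.1935],yaw=11.2,tilt=48)
for n in("scene",):
    c=read_camera(n);i=c["img"][...,::-1]
    i=i[180:320,230:370] if n=="scene" else i[110:250,350:490]
    cv2.imwrite(f"pics/{n}17.png",cv2.resize(i,None,fx=4.2,fy=4.2,interpolation=cv2.INTER_CUBIC))
E
```

```text
t: 31.83
tool_pos: [0.4878, -0.2905, 0.3503]
orientation: [-2.855, -0.281, -1.095]
force: [0.0, -0.0, -2.2]
opening: 0.0138
t: 32.0
tool_pos: [0.4868, -0.2908, 0.3502]
orientation: [-2.855, -0.281, -1.095]
force: [-0.1, -0.4, -3.2]
opening: 0.0136
t 32.0 tcp [ 486.81 -290.8   350.16] grasp mm [ 596.53 -268.91  225.78] F [-0.09 -0.35 -3.19] open mm 13.62721298058874 q [-0.83 -0.12  1.94  0.73  1.03  0.26]
yaw 11.28344712382844 tilt 48.027470594540354 jaw tilt -0.039339941653263696
rot rel deg [-0.06  0.03  0.  ] rows 0.007860288109271725
after that rot, shift cm in new tool frame [-2.07 -0.01  2.49]
shift cm tool frame for grasp pt [-2.06  0.01  2.49]
```

View pics/scene17.png

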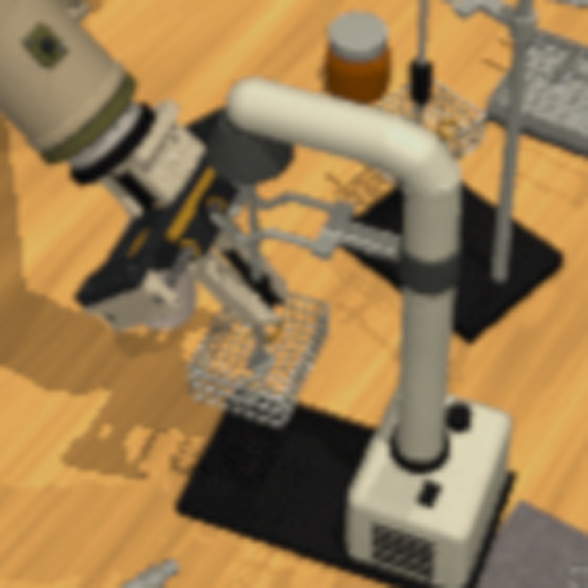

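```bash

python3 -m creep '[[[-0.15,0,0.18],[0,0,0]],[[-0.31,0,0.37],[0,0,0]],[[-0.31,0,0.37],[0,0,0]],[[-0.31,0,0.37],[0,0,0]],[[-0.31,0,0.37],[0,0,0]],[[-0.31,0,0.37],[0,0,0]],[[-0.22,0,0.27],[0,0,0]],[[-0.15,0,0.18],[0,0,0]],[[0,0,0],[0,0,0]],[[0,0,0],[0,0,0]]]'
python3 - <<'E'
from h import *
show(target=[.5978,-.2687,.1935],yaw=11.2,tilt=48)
E
```

```text
t: 32.88
tool_pos: [0.488, -0.2907, 0.3182]
orientation: [-2.855, -0.281, -1.096]
force: [-3.2, 0.6, 0.6]
opening: 0.0135
t 32.88 tcp [ 488.   -290.66  318.2 ] grasp mm [ 597.77 -268.83  193.85] F [-3.18  0.61  0.6 ] open mm 13.476223505852682 q [-0.82 -0.08  1.96  0.76  0.98  0.21]
yaw 11.248671664614488 tilt 48.012267068479346 jaw tilt -0.01642378087837002
rot rel deg [-0.03  0.01  0.01] rows 0.0045860843529410686
after that rot, shift cm in new tool frame [-0.02 -0.02  0.03]
shift cm tool frame for grasp pt [-0.02 -0.01  0.03]
```

The force in x shows the bar touching the far slope of the V. I ease back about 2 mm and lower slightly.

```bash

python3 -m creep '[[[-0.08,0,-0.07],[0,0,0]],[[-0.08,0,-0.07],[0,0,0]],[[0,0,0],[0,0,0]],[[0,0,0],[0,0,0]]]'
python3 - <<'E'
from h import *
show()
E
python3 -m creep '[[[-0.1,0,0.05],[0,0,0]],[[0,0,0],[0,0,0]],[[0,0,0],[0,0,0]]]'
python3 - <<'E'
from h import *
show()
E
```

```text
t: 33.22
tool_pos: [0.4861, -0.291, 0.3184]
orientation: [-2.855, -0.281, -1.097]
force: [3.2, -0.2, -0.3]
opening: 0.0141
t 33.22 tcp [ 486.11 -291.01  318.39] grasp mm [ 595.96 -269.2   194.11] F [ 3.15 -0.2  -0.34] open mm 14.075221235071343 q [-0.83 -0.09  1.96  0.76  0.98  0.2 ]
yaw 11.227875133494441 tilt 47.97702418847425 jaw tilt -0.002558198537203093
t: 33.47
tool_pos: [0.486, -0.2913, 0.3181]
orientation: [-2.855, -0.281, -1.098]
force: [5.6, 1.5, 4.8]
opening: 0.014
t 33.47 tcp [ 485.98 -291.25  318.1 ] grasp mm [ 595.97 -269.52  193.93] F [5.59 1.49 4.77] open mm 13.95072731837562 q [-0.83 -0.09  1.97  0.76  0.98  0.2 ]
yaw 11.176855630413684 tilt 47.91845569381834 jaw tilt 0.0447235137022879
```

```bash

python3 -m creep '[[[0.1,0,0.06],[0,0,0]],[[0,0,0],[0,0,0]],[[0,0,0],[0,0,0]]]'
python3 -m creep '[[[0,0,0],[0,0,0]],[[0,0,0],[0,0,0]],[[0,0,0],[0,0,0]],[[0,0,0],[0,0,0]],[[0,0,0],[0,0,0]],[[0,0,0],[0,0,0]],[[0,0,0],[0,0,0]]]' 55
python3 - <<'E'
from h import *
from plant import *
show()
for n in("scene","top"):
    c=read_camera(n);i=c["img"][...,::-1]
    i=i[180:320,230:370] if n=="scene" else i[110:250,350:490]
    cv2.imwrite(f"pics/{n}18.png",cv2.resize(i,None,fx=4.2,fy=4.2,interpolation=cv2.INTER_CUBIC))
E
```

```text
t: 33.72
tool_pos: [0.4868, -0.2911, 0.3178]
orientation: [-2.856, -0.28, -1.097]
force: [1.4, 0.7, 4.8]
opening: 0.0137
t: 34.3
tool_pos: [0.4866, -0.2909, 0.317]
orientation: [-2.855, -0.28, -1.095]
force: [-0.3, -0.3, 0.8]
opening: 0.0506
t 34.3 tcp [ 486.57 -290.88  317.03] grasp mm [ 596.31 -269.03  192.66] F [-0.33 -0.32  0.76] open mm 50.6236133884451 q [-0.83 -0.09  1.96  0.76  0.98  0.2 ]
yaw 11.262134243900014 tilt 48.02437967608076 jaw tilt -0.03856456746841315
```

View pics/scene18.png

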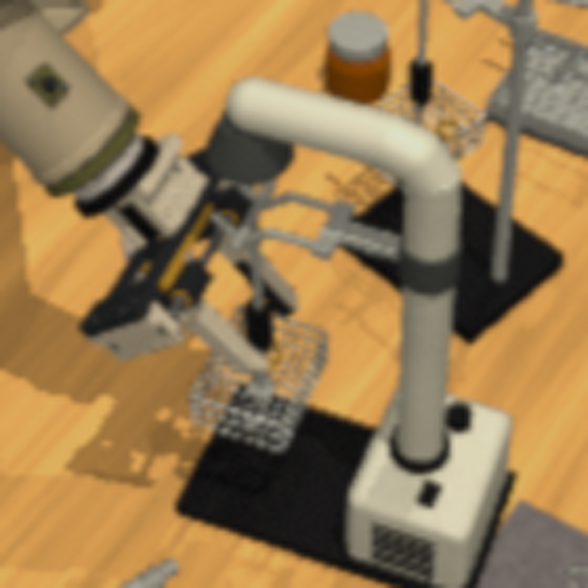

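View pics/top18.png

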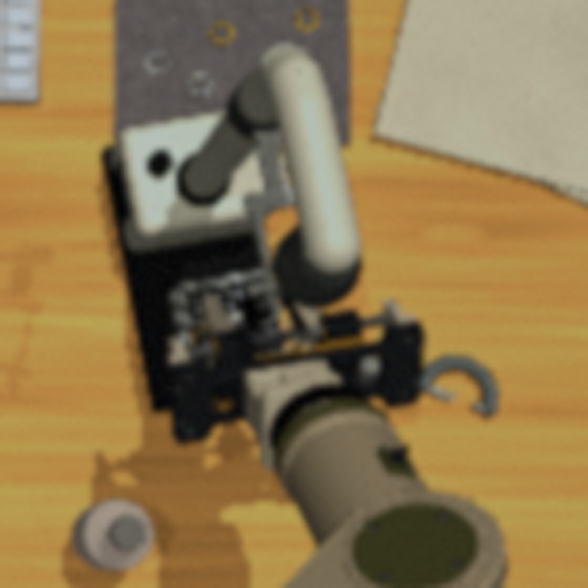

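Wet basket is free between the open fingers (scene18: grip (258,325), fingers at (225,340) and (270,280)). Withdrawing along the tool axis.

```bash

python3 -m creep '[[[0,0,-0.5],[0,0,0]],[[0,0,-1],[0,0,0]],[[0,0,-1.5],[0,0,0]],[[0,0,-1.5],[0,0,0]],[[0,0,-1.5],[0,0,0]],[[0,0,-1.5],[0,0,0]],[[0,0,-1.5],[0,0,0]],[[-0.7,0,-1.4],[0,0,0]],[[-1.2,0,-1],[0,0,0]],[[-0.8,0,-0.7],[0,0,0]],[[-0.8,0,-0.7],[0,0,0]],[[0,0,0],[0,0,0]]]'
python3 -m creep '[[[0,0,0],[0,0,0]],[[0,0,0],[0,0,0]],[[0,0,0],[0,0,0]],[[0,0,0],[0,0,0]],[[0,0,0],[0,0,0]],[[0,0,0],[0,0,0]],[[0,0,0],[0,0,0]],[[0,0,0],[0,0,0]],[[0,0,0],[0,0,0]],[[0,0,0],[0,0,0]],[[0,0,0],[0,0,0]],[[0,0,0],[0,0,0]]]'
python3 - <<'E'
from h import *
from plant import *
show()
for n in("scene","top"):
    c=read_camera(n);j=c["img"][...,::-1];cv2.imwrite(f"pics/{n}19f.png",j)
    i=j[180:320,230:370] if n=="scene" else j[110:250,350:490]
    cv2.imwrite(f"pics/{n}19.png",cv2.resize(i,None,fx=4.2,fy=4.2,interpolation=cv2.INTER_CUBIC))
    if n=="scene": cv2.imwrite("pics/check19.png",cv2.resize(j[140:250,300:400],None,fx=5,fy=5,interpolation=cv2.INTER_CUBIC))
E
```

```text
t: 35.4
tool_pos: [0.3757, -0.3131, 0.3889]
orientation: [-2.856, -0.278, -1.095]
force: [0.3, -1.1, 0.4]
opening: 0.051
t: 36.4
tool_pos: [0.3771, -0.3126, 0.3889]
orientation: [-2.855, -0.28, -1.096]
force: [0.3, 0.1, -0.2]
opening: 0.0515
t 36.4 tcp [ 377.12 -312.65  388.93] grasp mm [ 486.89 -290.81  264.58] F [ 0.31  0.1  -0.17] open mm 51.489729214822404 q [-1.05 -0.34  2.04  0.73  1.26  0.15]
yaw 11.252762087591137 tilt 48.010625263976465 jaw tilt -0.028222149803394086
```

View pics/scene19.png

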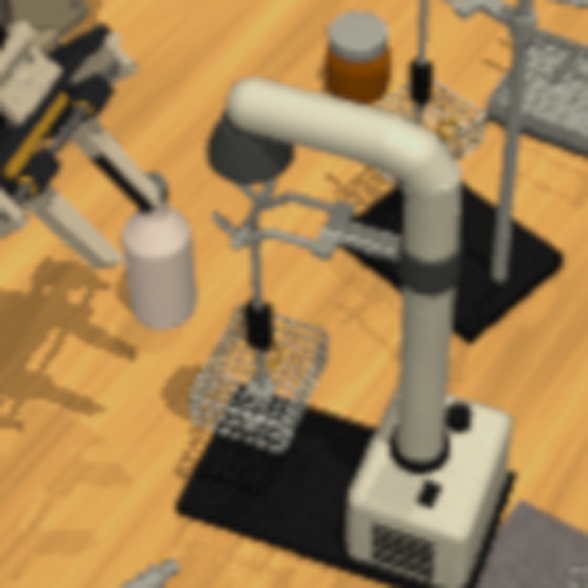

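View pics/top19f.png

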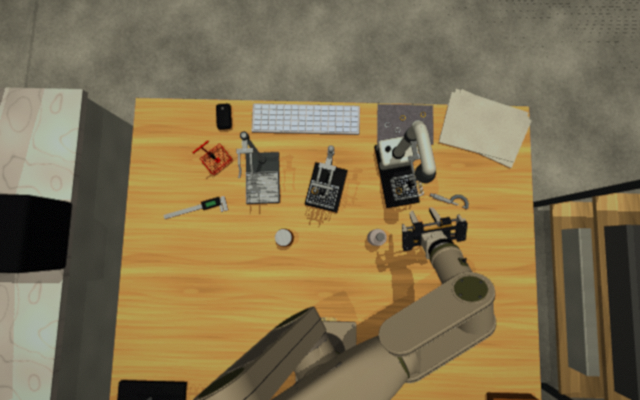

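View pics/check19.png

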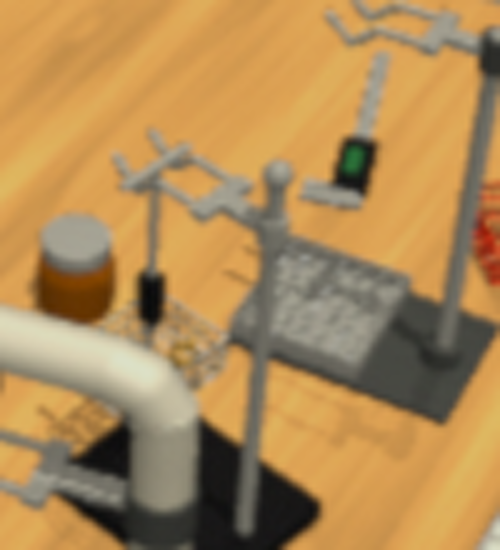

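View pics/top19.png

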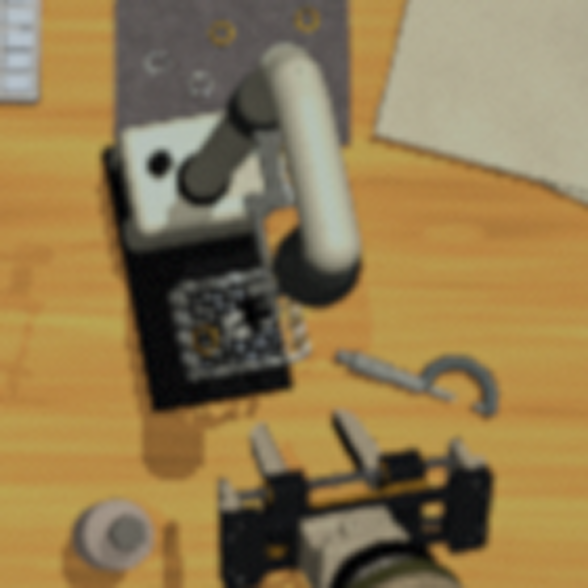

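Both baskets hang upright on their hooks. The bystanders are at their starting pixels: bottle (377,238), jar (284,238), caliper (197,209), micrometer (450,201). The gripper touches nothing, so I hand in.

```bash
python3 -c "
from plant import close_job
print(close_job())"
```

```text
the job is handed in; nothing more can be done
None
```

The dry basket now hangs on the inspection stand's hook and the wet basket on the dryer's hook, both let go. I handed the job in at about 36.5 s; the hand-in gives no verdict.

**How it went**
- **First grip:** I lifted the dry basket at a 30° tool tilt, but the inspection hook was out of the arm's reach that way. I hung it back on the dryer, gripped it again at 48° and carried it over.
- **Wet basket:** I carried it over the inspection stand. On lowering, the bar touched the far slope of the V, then the near slope when I eased it back (up to about 7 N). I centred it before letting go.

**Last checks**
- **Baskets:** both bars lie across both prongs and both rods look upright. I took one final pair of pictures, so rest was judged only from about 2 s without touching the wet basket and longer for the dry one.
- **Wet basket position:** its grip is within about a pixel of where the dry one hung. The dryer's nozzle hides its bar from above.
- **Rings:** a brass ring shows inside each basket. The steel rings cannot be told apart from the wire mesh, so I did not confirm them.
- **Bystanders:** the bottle, jar, caliper and micrometer look unmoved by eye in the pictures, and the red basket was left alone.
- **Robot:** it touches nothing, with the wrist force near zero.
- **Disagreement:** the two cameras differed by about 5 mm in x on where the hooks are, which the V-shaped prongs absorbed.

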